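# Check the handheld meters back into the charging cupboard

## Task

Shift is over: pull the charging cupboard's bifold door right open by its bar handle, slide every red handheld meter lying on the desk lengthwise into a charging bay of its own until it is fully home against the contacts, and fold the door fully shut again. Turn the issue counter on top of the cupboard back to its zero stop, ready for the next shift, and leave the other things on the desk alone.

Things in the scene. Friction and masses are not known exactly. Their poses are not given: they have to be found in the camera images.
- cupboard: fixed low grey charging cupboard with a white bifold door, 174 deep (x), 428 wide (y), 160 high; origin under its centre, front to -x. Floor 4 thick, sill at x=-90. Four bays, mouths at x=-80, 68 wide, 50 high, walls 4, stop (brass contacts) at x=+44; above them a charger front at x=-44. Left of the bays a power unit; the open door folds in front of it. Top overhangs to x=-93
- bay1 (a point): middle of the mouth of the left bay, on its floor: (-80, +50, 4) in the cupboard's frame; axes as the cupboard's: +x goes into the bay, 124 deep
- bay2 (a point): the same for the second bay from the left: (-80, -22.5, 4)
- bay3 (a point): the same for the third bay: (-80, -94.5, 4)
- bay4 (a point): the same for the right bay: (-80, -167, 4)
- door (a joint): bifold door, rad: 0 shut, panels in line; 1.48 fully folded to the left. Angle of the left panel, turning on point door_jamb so that its other edge comes out towards the robot; the right panel hangs on that edge and turns the same angle the other way, its free edge running along the front in the track. Panels 203 wide, 10 thick, top at z=149. Stays where left (2 to 4 N at the bar)
- door_jamb (a point): hinge axis of the left panel on the cupboard's left (+y) side, in the panels' mid plane: (-85, +203, 135) in the cupboard's frame; axes as the cupboard's
- pull_top (a point): top end of the handle, an upright steel bar of diameter 12, z=50 to 145, outside on the right panel, 55 from its hinge to the left panel (148 from its free edge), axis 43 out from the panels' mid plane (38 off the face); top 32 of the bar free above its upper standoff, to be taken from above. Axes turn with the panel: x inward normal, y along it from free edge to hinge
- counter_knob (a joint): issue counter's knob, rad: 0 = at the zero stop, bar in line with the red mark (cupboard's +x); grows as the knob turns clockwise seen from above, up to 2.9; turn it anticlockwise to reset. Friction about 0.03 N m, stays where it is left
- knob_top (a point): middle of the top of the knob's grip bar, on its upright axis; knob on a white dial on the cupboard's top, at (-42, +40, 214) in the cupboard's frame. Bar 40 long, 10 wide, 26 high, long along the point's x axis (which turns with the knob)
- meter1: red handheld meter with a black window, a flat rounded block 120 long (own x), 60 wide (y), 28 high (30 with the window), 0.10 to 0.17 kg; origin under its centre; either end may go in first and any bay will do; three or four meters are present
- meter2: red handheld meter with a black window, a flat rounded block 120 long (own x), 60 wide (y), 28 high (30 with the window), 0.10 to 0.17 kg; origin under its centre; either end may go in first and any bay will do; three or four meters are present
- meter3: red handheld meter with a black window, a flat rounded block 120 long (own x), 60 wide (y), 28 high (30 with the window), 0.10 to 0.17 kg; origin under its centre; either end may go in first and any bay will do; three or four meters are present
- meter4: red handheld meter with a black window, a flat rounded block 120 long (own x), 60 wide (y), 28 high (30 with the window), 0.10 to 0.17 kg; origin under its centre; either end may go in first and any bay will do; three or four meters are present
- tumbler: white tumbler with a black lid, 90 across, 189 tall; bystander, origin under its centre
- mouse: black computer mouse, 105x60x34; bystander, origin under its centre. It lies in front of the fixed monitor riser, a wooden shelf 130 high on steel legs that takes up the right back of the desk (about x over 570, y under -180 in the world): carry things round or over it
- mint_tin: white tin with a teal lid, 63x105x26; bystander, origin under its centre

How it is judged:
By the outcome, as a careful person would: the job done as asked, in the order asked, and still so for the second after the job is handed in, with the robot touching nothing.
Of meter1, meter2, meter3, meter4 only 3 to 4 are there at a start; the rules pass over those that are not, and their reading is None.
At some moment in a run one of meter1, meter2, meter3, meter4 may be knocked a few centimetres aside while the robot is not near it.
Once in a run the grip may slacken for a moment while it holds something.
It also fails if it takes over 210 s, if anything falls off the work surface, if the arm or the gripper's body presses on something with over 40 N, if the wrist force passes 120 N, or if a joint passes its speed limit or range.

## Robot

A 6-joint arm with a two-finger parallel gripper is mounted at the origin on a cart in front of the work surface, level with it; the furniture and walls round the work are solid. World frame = base frame: x ahead of the robot, y to its left, z up, the work surface at z = 0. Lengths are in m, angles in rad, forces in N, time in s.
With the tool pointing down it reaches from about 0.375 to 0.75 m from the base axis. Payload 9 kg.
Tool frame: the origin (TCP) lies midway between the tips of the shut fingers; the grasp point (between the pads) lies arm.grasp_offset behind it (arm.grasp_offset is the distance from the TCP to the grasp point, in m); z points along the fingers, y is the direction in which the jaws open and shut (so a half turn about z gives the same grasp; the last joint's range is limited). The gripper opens to 85 mm and grips with 20 to 120 N. Pads are 22 mm wide; open, the fingers measure 114 mm over their backs; the gripper's body (76 mm by 85 mm) begins 54 mm behind the grasp point. The pads swing forward as they close: fully open they stand 13 mm farther back than shut.
Start: joints at [1.017, 0.104, 0.097, 1.564, 0, 1.353], TCP at [0.198, 0.567, 0.231] pointing down, gripper open.
Joint ranges: [-2.99, 2.99], [-0.84, 1.86], [-1.1, 1.16], [-1.84, 2.11], [-1.51, 1.56], [-3.14, 3.14]. Speed limits (rad/s): [2.22, 2.22, 2.57, 3.14, 3.14, 3.14].

## Interface

Orientations are given as a 3x3 rotation matrix whose columns are the frame's x, y, z axes.
In Python, from rig import telemetry, vision, arm gives the robot as it stands.
- The arm moves only by the tool drive_tool, never from a script. Its argument "deltas" is a list of rows, each an object with "slide": the shift along the world's x, y, z in m, a list of three; "delta_rot": the turn, a rotation vector about the world's x, y, z in degrees, a list of three; "claw": the finger opening in m, from 0 to 0.0854. In form: [{"slide": [dx, dy, dz], "delta_rot": [ax, ay, az], "claw": claw}, ...]. A call has 1 to 8 rows; each row is the pose to reach, as a shift and turn from the pose commanded when the call began; what a row does not reach only later rows make up. A row lasts 1/12 s, in which the tool goes at most 41.7 mm and 7.16 degrees, less where a joint would pass 70% of its speed; a pose out of reach is approached as far as the arm can. A call with a gripper value outside its range is refused whole. The fingers move at their own pace and stop on an object; the grip force is fixed at half the most. Time passes only in rows, so rows that repeat a pose let the fingers close. It gives the time, the measured TCP pose, the force and the opening at its end, in the units of the state.
- telemetry.get_state(): the state, without advancing time (a new reading comes with each control period).
- vision.capture(name): name is "side" or "top"; returns a dict with "color" (420x560x3 uint8, red, green, blue), "camera_matrix" (3x3 intrinsics, pixels), "R" (3x3) and "t" (3): a world point X has camera coordinates R X + t. Camera axes: x right, y down, z forward; pixel columns grow to the right and rows downward; lengths in m; the calibration is good to about 2 mm. A picture is of the moment at which its call begins. There is no depth.
- arm.hand_in(): hands the job in, once; it reports no verdict.
The state is a dict: "time_s": time; "q": joint angles; "dq": joint speeds; "joint_torque": joint torques, N m; "ee_pos": TCP position; "orientation": TCP orientation; "ft_force": force on the tool from outside, world axes, zero at the start; "moment": the same for the moment, N m; "width": finger opening in m.
Only numpy, scipy, OpenCV 4.12 (cv2) and the standard library are available. Lean on these libraries where they do the work, as an engineer would, in place of code of your own. Each camera call takes 0.05 s, during which the arm holds its last target. There are 200 camera calls.

## Working session

There is one attempt and no reset: what is moved stays moved. The work goes in short steps, Python scripts to look and compute and a tool call to move; the robot and the scene stay as the last step left them, time stands still between calls to the robot, and variables do not carry over. Pictures are saved under pics/ and viewed, about 12 in all and at most 16, crops included, and the job is handed in when it is done.

Besides the shell and the picture viewer there is one more tool, called after "Call:" as name(argument=value, ...) on one line, values as JSON. drive_tool: Moves the arm, as the interface text tells. Its arguments: {"type":"object","properties":{"deltas":{"type":"array"}},"required":["deltas"]}

```bash
ls; mkdir -p pics; cat > h.py <<'E'
import numpy as np, cv2
from rig import telemetry, vision, arm
def snap(n,f):
    c=vision.capture(n); cv2.imwrite('pics/'+f,c['color'][:,:,::-1]); np.savez('pics/'+f+'.npz',**c); return c
def pix(c,X): p=c['R']@np.array(X,float)+c['t']; p=c['camera_matrix']@p; return p[:2]/p[2]
def ray(c,u,v,z):
    d=c['R'].T@np.linalg.solve(c['camera_matrix'],[u,v,1]); o=-c['R'].T@c['t']; return o+d*(z-o[2])/d[2]
E
python3 - <<'E'
from h import *
for n in ['top','side']:
    c=snap(n,n+'0.png'); print(n,-c['R'].T@c['t'],c['camera_matrix'].tolist(),c['R'].round(3).tolist())
print(telemetry.get_state(),arm.grasp_offset)
E
```

```text
pics
top [0.09275115 0.12396013 1.34131501] [[494.8116482155792, 0.0, 277.3954373762478], [0.0, 494.8116482155792, 215.7681771666683], [0.0, 0.0, 1.0]] [[-0.225, -0.974, 0.001], [-0.905, 0.209, -0.37], [0.361, -0.084, -0.929]]
side [-0.15650517 -0.16366994  1.10358769] [[424.8512045843714, 0.0, 284.854953755746], [0.0, 424.8512045843714, 202.41971233500226], [0.0, 0.0, 1.0]] [[0.246, -0.969, 0.014], [-0.767, -0.203, -0.609], [0.593, 0.139, -0.793]]
{'time_s': 0.1, 'q': array([ 1.01730555e+00,  1.04651119e-01,  9.65146302e-02,  1.56387774e+00,
       -1.20055084e-05,  1.35308443e+00]), 'dq': array([ 0.00296895, -0.00249838,  0.00224793,  0.00069012, -0.00071501,
       -0.00074081]), 'joint_torque': array([ 6.00943866e-03, -5.58210504e+01,  5.04717207e+01,  1.31428801e-02,
       -2.29538255e-04,  7.98694316e-06]), 'ee_pos': array([0.19754093, 0.56622795, 0.23057549]), 'orientation': array([[-9.44153875e-01,  3.29504269e-01, -6.29988695e-04],
       [ 3.29504776e-01,  9.44153333e-01, -1.04237258e-03],
       [ 2.51339710e-04, -1.19174440e-03, -9.99999258e-01]]), 'ft_force': array([ 0.34153499, -0.66943183, -0.72354462]), 'moment': array([-0.05526352,  0.01547923,  0.01157908]), 'width': 0.08533203957793534} 0.0187
```

View pics/top0.png

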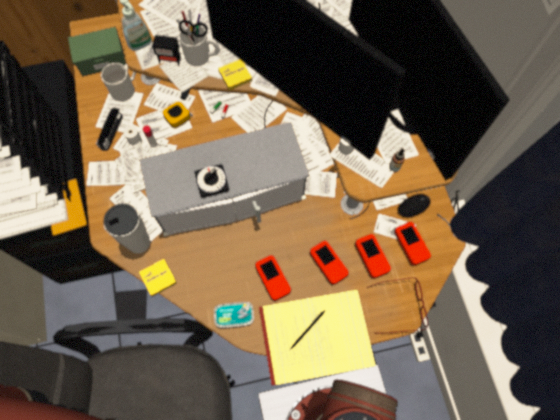

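View pics/side0.png

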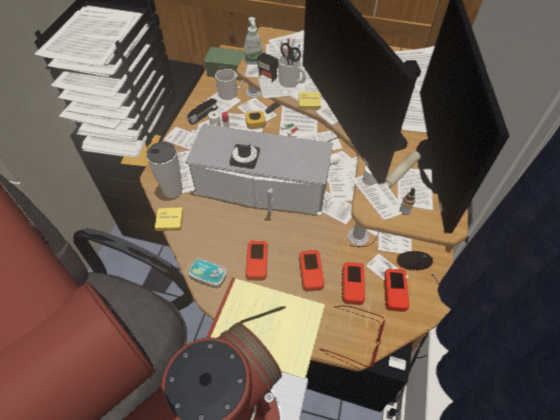

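Top view: cupboard with its top at (145–305,125–205), handle at about (256,212), dial at (211,180), four red meters at (272,278), (328,262), (372,256) and (412,243), mint tin at (234,315), tumbler at (125,225), mouse at (413,205). Next I'll enlarge the cupboard.

```bash
python3 - <<'E'
from h import *
a=cv2.imread('pics/top0.png')[110:310,130:440]; b=cv2.imread('pics/side0.png')[120:220,180:340]
cv2.imwrite('pics/c1.png',cv2.resize(a,(775,500),interpolation=cv2.INTER_CUBIC))
cv2.imwrite('pics/c2.png',cv2.resize(b,(800,500),interpolation=cv2.INTER_CUBIC))
E
```

```text
(no output)
```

View pics/c1.png

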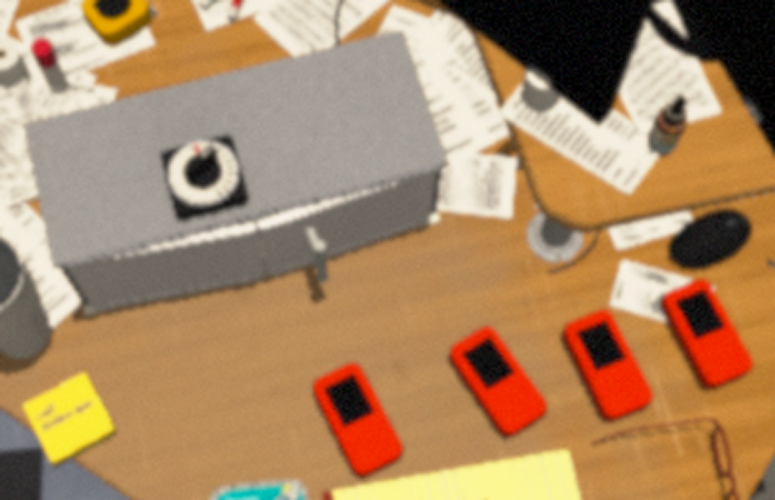

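View pics/c2.png

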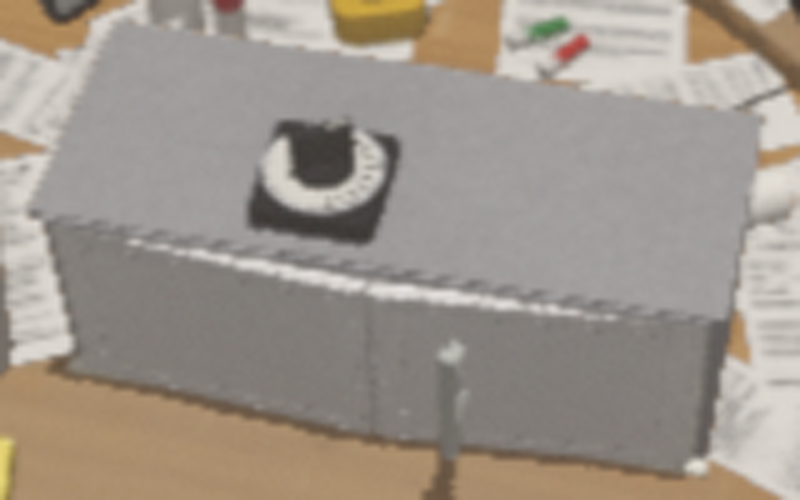

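Crops: the cupboard's top corners and the handle top, about (256,203) in top and (270,190) in side, are clear. A white sliver shows the door slightly ajar. Next I'll fit the poses.

```bash
cat >> h.py <<'E'
from scipy.optimize import least_squares, minimize
def load(f): return dict(np.load('pics/'+f+'.npz'))
def T(p,loc):
    loc=np.atleast_2d(np.array(loc,float)); c,s=np.cos(p[2]),np.sin(p[2])
    return np.c_[p[0]+c*loc[:,0]-s*loc[:,1],p[1]+s*loc[:,0]+c*loc[:,1],loc[:,2]]
def redmask(c):
    h=cv2.cvtColor(c['color'],cv2.COLOR_RGB2HSV); m=((h[...,0]<8)|(h[...,0]>174))&(h[...,1]>190)&(h[...,2]>110)
    return m.astype(np.uint8)
def meters(cs,z0=0,amin=250,roi=None):
    "fit red boxes; cs=(top,side) captures"
    blobs=[]
    for c in cs:
        n,l,st,ce=cv2.connectedComponentsWithStats(redmask(c)); L=[]
        for i in range(1,n):
            if st[i,4]<amin: continue
            X=ray(c,*ce[i],z0+.014)
            if 0.3<X[0]<0.85 and abs(X[1])<0.45:
                ps=np.argwhere(l==i)[:,::-1].astype(np.int32); hull=cv2.convexHull(ps)
                m=np.zeros((840*2,1120*2),np.uint8); cv2.fillConvexPoly(m,(hull*4+2).astype(np.int32),1)
                m=cv2.dilate(m,np.ones((5,5),np.uint8)); L.append((X,m,st[i,4]))
        blobs.append(L)
    out=[]
    loc=np.array([[x,y,z] for x in(-.06,.06) for y in(-.03,.03) for z in(z0,z0+.028)])
    for X,m,a in blobs[0]:
        if not blobs[1]: break
        j=min(blobs[1],key=lambda b:np.hypot(*(b[0]-X)[:2]))
        if np.hypot(*(j[0]-X)[:2])>.04: continue
        def cost(p):
            s=0
            for c,mm in zip(cs,(m,j[1])):
                h=cv2.convexHull(np.array([pix(c,q)*4+2 for q in T(p,loc)]).astype(np.float32))
                r=np.zeros_like(mm); cv2.fillConvexPoly(r,np.round(h).astype(np.int32),1); s+=int((r^mm).sum())
            return s/16
        best=None
        for y in np.arange(-1.4,1.6,.35):
            p=[*X[:2],y]; v=cost(p)
            if best is None or v<best[0]: best=(v,p)
        p=best[1]; S=np.array([p,[p[0]+.01,p[1],p[2]],[p[0],p[1]+.01,p[2]],[p[0],p[1],p[2]+.2]])
        r=minimize(cost,p,method='Nelder-Mead',options=dict(initial_simplex=S,xatol=1e-4,fatol=.5))
        out.append((r.x.round(4).tolist(),round(r.fun)))
    return out
E
python3 - <<'E'
from h import *
cs=[load('top0.png'),load('side0.png')]
loc=[[-.093,.214,.16],[.087,.214,.16],[.087,-.214,.16],[-.093,-.214,.16]]
P=[np.array([[156,214.8],[140.8,160],[291.2,123.2],[307.2,175.2]]),np.array([[187,162.4],[202,124.4],[333,143.6],[325,184]])]
f=lambda p:np.concatenate([(np.array([pix(c,q) for q in T(p,loc)])-o).ravel() for c,o in zip(cs,P)])
r=least_squares(f,[.65,.1,0]); print(r.x,f(r.x).round(1))
def tri(uv):
    g=lambda X:np.concatenate([pix(c,X)-u for c,u in zip(cs,uv)]); s=least_squares(g,[.5,.05,.15]); return s.x,s.fun
X,_=tri([[256.4,202.8],[270.4,189.6]]); print('handle',X,_)
p=r.x
def loc_of(X): d=X[:2]-p[:2]; c,s=np.cos(p[2]),np.sin(p[2]); return [c*d[0]+s*d[1],-s*d[0]+c*d[1]]
print('handle loc',loc_of(X))
for t in (0,.05,.1,.15,.2):
    # hinge then right panel dir
    h=np.array([-.085-.203*np.sin(t),.203-.203*np.cos(t)]); d=np.array([np.sin(t),-np.cos(t)]); n=np.array([-np.cos(t),-np.sin(t)])
    print(t,(h+.055*d+.043*n).round(4))
k=T(p,[[-.042,.040,.214]])[0]; print('knob',k,[pix(c,k) for c in cs])
for m in meters(cs): print(m)
for c,uv in zip(cs,[(413,205),(413,260)]): print('mouse',ray(c,*uv,.03))
for c,uv in zip(cs,[(234,315),(208,272)]): print('tin',ray(c,*uv,.026))
for c,uv in zip(cs,[(121,213),(161,152)]): print('tumbler',ray(c,*uv,.189))
a=[cv2.resize(c['color'][int(q[1])-20:int(q[1])+20,int(q[0])-20:int(q[0])+20],(390,390),interpolation=cv2.INTER_CUBIC) for c in cs for q in [pix(c,k)]]
cv2.imwrite('pics/k.png',np.hstack(a)[:,:,::-1])
E
```

```text
[0.72221194 0.1219905  0.05673013] [-3.2  3.1 -0.8 -1.8  0.9 -3.   4.6  0.8 -2.7  0.3  0.7 -1.5  0.2 -1.7
  0.6  0.8]
handle [0.61489221 0.06117085 0.12077546] [-0.20707496  0.27565556  0.33706592 -0.18312517]
handle loc [np.float64(-0.11059553822568582), np.float64(-0.05463681167845069)]
0 [-0.128 -0.055]
0.05 [-0.1353 -0.0568]
0.1 [-0.1426 -0.058 ]
0.15 [-0.1496 -0.0585]
0.2 [-0.1565 -0.0584]
knob [0.67801152 0.15954476 0.214     ] [array([211.61413334, 174.31906521]), array([243.68477302, 146.48251022])]
([0.4429, -0.3486, 0.1635], 393)
mouse [ 0.54642833 -0.38198844  0.03      ]
mouse [ 0.53727308 -0.3866694   0.03      ]
tin [0.35324835 0.181147   0.026     ]
tin [0.35248897 0.17441882 0.026     ]
tumbler [0.6354993  0.40126653 0.189     ]
tumbler [0.61599584 0.39839714 0.189     ]
```

View pics/k.png

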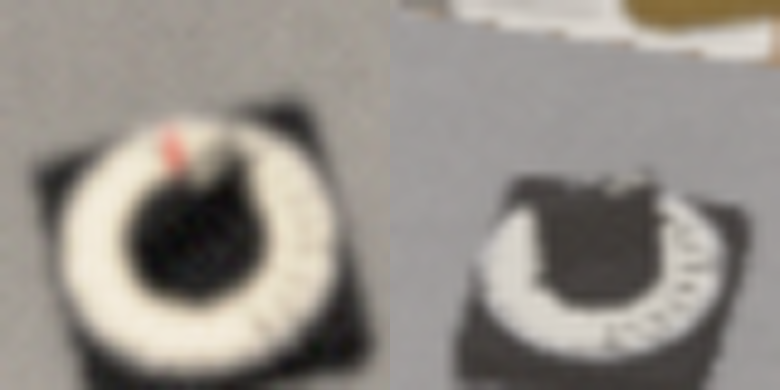

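```bash
python3 - <<'E'
from h import *
cs=[load('top0.png'),load('side0.png')]
for c in cs:
    n,l,st,ce=cv2.connectedComponentsWithStats(redmask(c))
    print([(st[i,4],ce[i].round().tolist(),ray(c,*ce[i],.014).round(3).tolist()) for i in range(1,n) if st[i,4]>60], np.abs(c['R']@c['R'].T-np.eye(3)).max())
p=[.7222,.122,.0567]
a=cv2.resize(cs[0]['color'][115:235,130:320],None,fx=4,fy=4,interpolation=cv2.INTER_CUBIC)[:,:,::-1].copy()
P=lambda X:tuple(((pix(cs[0],X)+.5-[130,115])*4).astype(int).tolist())
for z in(0,.16):
  q=[P(x) for x in T(p,[[-.093,.214,z],[.087,.214,z],[.087,-.214,z],[-.093,-.214,z]])]
  for i in range(4): cv2.line(a,q[i],q[(i+1)%4],(0,255,0),1)
b=cv2.resize(cs[1]['color'][115:225,175:345],None,fx=4,fy=4,interpolation=cv2.INTER_CUBIC)[:,:,::-1].copy()
P=lambda X:tuple(((pix(cs[1],X)+.5-[175,115])*4).astype(int).tolist())
for z in(0,.16):
  q=[P(x) for x in T(p,[[-.093,.214,z],[.087,.214,z],[.087,-.214,z],[-.093,-.214,z]])]
  for i in range(4): cv2.line(b,q[i],q[(i+1)%4],(0,255,0),1)
b=b[:,:]; b=cv2.resize(b,(380,246)); 
cv2.imwrite('pics/ov.png',a); cv2.imwrite('pics/ov2.png',cv2.resize(b,(760,492)))
E
```

```text
[(np.int32(654), [413.0, 246.0], [0.434, -0.347, 0.014]), (np.int32(709), [373.0, 258.0], [0.424, -0.228, 0.014]), (np.int32(718), [330.0, 264.0], [0.435, -0.105, 0.014]), (np.int32(725), [274.0, 280.0], [0.426, 0.057, 0.014])] 7.771561172376096e-16
[(np.int32(473), [397.0, 297.0], [0.418, -0.354, 0.014]), (np.int32(239), [354.0, 293.0], [0.399, -0.239, 0.014])] 5.551115123125783e-16
```

View pics/ov.png

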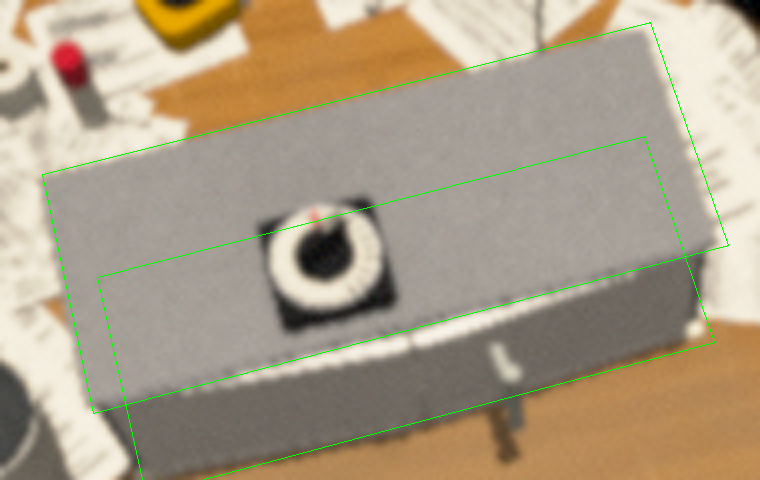

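Overlay: the fitted outline is about 2 px too big all round in the top picture. I'll check the scale against the meters and use a looser red threshold.

```bash
sed -i 's/>190)&(h\[...,2\]>110)/>150)\&(h[...,2]>90)/' h.py; python3 - <<'E'
from h import *
cs=[load('top0.png'),load('side0.png')]
for c in cs:
    n,l,st,ce=cv2.connectedComponentsWithStats(redmask(c))
    for i in range(1,n):
        if st[i,4]>250 and 0.3<ray(c,*ce[i],.014)[0]:
            ps=np.argwhere(l==i)[:,::-1].astype(np.float32)
            # top face back-projected size
            w=np.array([ray(c,*q,.02)[:2] for q in ps]).astype(np.float32)
            r=cv2.minAreaRect(w); print(st[i,4],ce[i].round(1),np.round(r[0],4),np.round(r[1],4),round(r[2],1))
for m in meters(cs): print(m)
E
```

```text
687 [412.5 245.1] [ 0.4413 -0.3452] [0.1192 0.0628] 8.1
723 [373.1 257.9] [ 0.43   -0.2259] [0.1191 0.062 ] 9.7
739 [329.6 263.8] [ 0.4397 -0.1023] [0.1204 0.0623] 19.6
754 [273.5 279.4] [0.4321 0.0589] [0.1214 0.0612] 14.6
564 [256.4 261.6] [0.4309 0.056 ] [0.1239 0.0576] 15.8
622 [311.5 272.2] [ 0.4383 -0.1064] [0.1265 0.0597] 19.7
687 [353.2 285.3] [ 0.4285 -0.2306] [0.1279 0.0591] 9.5
692 [396.2 292.3] [ 0.439  -0.3491] [0.1276 0.0614] 8.9
([0.4424, -0.3485, 0.1257], 236)
([0.4313, -0.2288, 0.1495], 189)
([0.4407, -0.104, 0.3174], 185)
([0.4329, 0.0579, 0.2437], 182)
```

View pics/ov2.png

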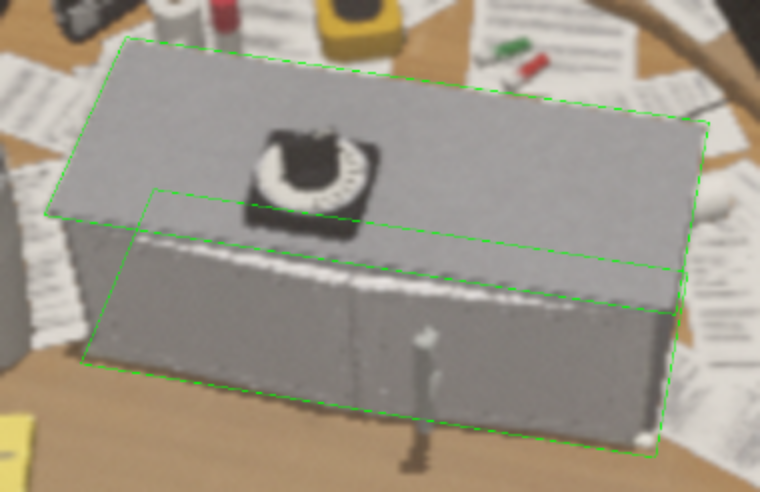

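```bash
python3 - <<'E'
from h import *
cs=[load('top0.png'),load('side0.png')]
loc=[[-.093,.214,.16],[.087,.214,.16],[.087,-.214,.16],[-.093,-.214,.16],[-.09,-.214,0],[-.09,.214,0]]
P=[np.array([[155.5,215.8],[141.5,159.2],[290.5,122],[309,175.2]]),np.array([[185.6,162.8],[203.2,123.9],[333.3,142.4],[325,184.5],[321,215.5],[195,196]])]
def f(p,w=(.5,1)): return np.concatenate([k*(np.array([pix(c,q) for q in T(p,loc[:len(o)])])-o).ravel() for c,o,k in zip(cs,P,w)])
for w in [(1,0),(0,1),(.5,1)]:
    p=least_squares(f,[.65,.1,0],args=(w,)).x; print(w,p,f(p,(1,1)).round(1))
for c,uv in zip(cs,[(254.5,201.5),(270.2,188.7)]):
    X=ray(c,*uv,.145); d=X[:2]-p[:2]; a,s=np.cos(p[2]),np.sin(p[2]); print(X,a*d[0]+s*d[1],-s*d[0]+a*d[1])
k=T(p,[[-.042,.040,.214]])[0]; print('knob',k)
a=[]
for th in (.3,.6,.9):
    row=[]
    for c in cs:
        o=np.floor(pix(c,k)).astype(int)-14
        im=cv2.resize(c['color'][o[1]:o[1]+34,o[0]:o[0]+34],(264,264),interpolation=cv2.INTER_CUBIC)[:,:,::-1].copy()
        for z in(.214,.188):
            kk=k*[1,1,0]+[0,0,z]; yaw=p[2]-th
            q=(np.array([pix(c,x) for x in T([k[0],k[1],yaw],[[u,v,z] for u,v in((-.02,-.005),(.02,-.005),(.02,.005),(-.02,.005))])])+.5-o)*264/34
            cv2.polylines(im,[q.astype(np.int32)],1,(0,255,0) if z>.2 else (255,0,0),1)
        row.append(im)
    a.append(np.vstack(row))
cv2.imwrite('pics/k2.png',np.hstack(a))
E
```

```text
(1, 0) [0.72295199 0.12183172 0.05960576] [-2.6  2.  -1.5 -1.   1.4 -2.2  2.8  0.3 -1.1 -0.1 -0.5 -1.  -0.  -0.8
  0.9  0.   0.5  0.4 -1.8 -0.9]
(0, 1) [0.72218842 0.12048498 0.059531  ] [-2.   2.2 -0.9 -0.9  1.9 -2.1  3.3  0.4 -0.8  0.2 -0.2 -0.8  0.3 -0.6
  1.3  0.3  0.8  0.7 -1.5 -0.6]
(0.5, 1) [0.72240998 0.12076954 0.05963527] [-2.1  2.1 -1.1 -0.9  1.8 -2.1  3.2  0.4 -0.9  0.1 -0.3 -0.9  0.3 -0.7
  1.2  0.2  0.8  0.6 -1.6 -0.7]
[0.60994241 0.06581496 0.145     ] -0.11554293410674896 -0.04815382631100421
[0.59807801 0.05785711 0.145     ] -0.12786053278920467 -0.05539041004311001
knob [0.67810065 0.15819523 0.214     ]
```

View pics/k2.png

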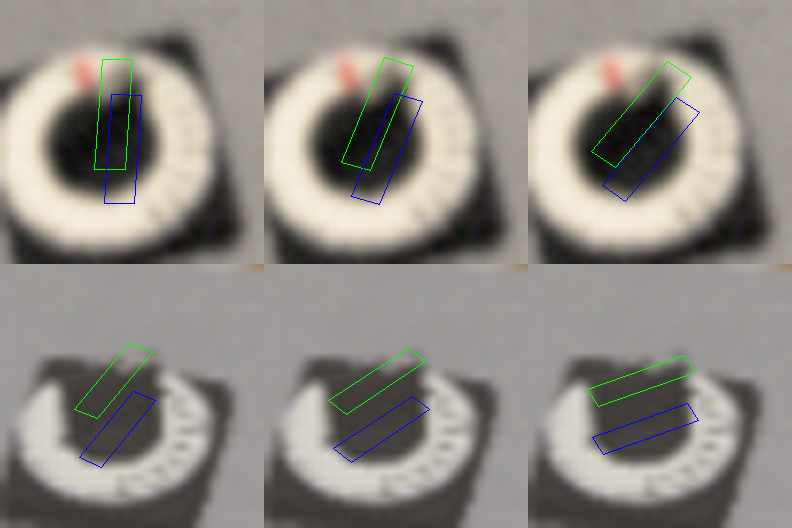

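Side fit of the cupboard is good: (0.7223, 0.1206, yaw 0.0596). The door is close to shut, with the handle near (0.594, 0.057), and the knob bar is at about 0.6 rad. I'll move above the handle.

Call:
drive_tool(deltas=[{"slide": [0.2,-0.255,0],"delta_rot": [0,0,22.7],"claw": 0.0854},{"slide": [0.2,-0.255,0],"delta_rot": [0,0,22.7],"claw": 0.0854},{"slide": [0.2,-0.255,0],"delta_rot": [0,0,22.7],"claw": 0.0854},{"slide": [0.2,-0.255,0],"delta_rot": [0,0,22.7],"claw": 0.0854},{"slide": [0.2,-0.255,0],"delta_rot": [0,0,22.7],"claw": 0.0854},{"slide": [0.2,-0.255,0],"delta_rot": [0,0,22.7],"claw": 0.0854},{"slide": [0.2,-0.255,0],"delta_rot": [0,0,22.7],"claw": 0.0854},{"slide": [0.2,-0.255,0],"delta_rot": [0,0,22.7],"claw": 0.0854}])

```text
time_s: 0.77
ee_pos: [0.3984, 0.3097, 0.2311]
orientation: [[-0.998, -0.061, -0.0], [-0.061, 0.998, 0.0], [0.0, 0.0, -1.0]]
ft_force: [1.2, 0.8, 1.1]
width: 0.0854
```

Call:
drive_tool(deltas=[{"slide": [0.196,-0.254,0],"delta_rot": [0,0,0],"claw": 0.0854},{"slide": [0.196,-0.254,0],"delta_rot": [0,0,0],"claw": 0.0854},{"slide": [0.196,-0.254,0],"delta_rot": [0,0,0],"claw": 0.0854},{"slide": [0.196,-0.254,0],"delta_rot": [0,0,0],"claw": 0.0854},{"slide": [0.196,-0.254,0],"delta_rot": [0,0,0],"claw": 0.0854},{"slide": [0.196,-0.254,0],"delta_rot": [0,0,0],"claw": 0.0854},{"slide": [0.196,-0.254,0],"delta_rot": [0,0,0],"claw": 0.0854},{"slide": [0.196,-0.254,-0.05],"delta_rot": [0,0,0],"claw": 0.0854}])

```text
time_s: 1.43
ee_pos: [0.594, 0.0596, 0.2011]
orientation: [[-0.998, -0.058, 0.01], [-0.058, 0.998, -0.002], [-0.01, -0.003, -1.0]]
ft_force: [2.3, -0.5, 0.3]
width: 0.0851
```

Call:
drive_tool(deltas=[{"slide": [0,0,0],"delta_rot": [0,0,0],"claw": 0.0854},{"slide": [0,0,-0.01],"delta_rot": [0,0,0],"claw": 0.0854}])

```text
time_s: 1.6
ee_pos: [0.5887, 0.0629, 0.1845]
orientation: [[-0.998, -0.058, -0.002], [-0.058, 0.998, 0.0], [0.002, 0.001, -1.0]]
ft_force: [0.4, 1.0, 1.8]
width: 0.0855
```

```bash
python3 - <<'E'
from h import *
cs=[snap('top','top1.png'),snap('side','side1.png')]
s=telemetry.get_state(); print(s['time_s'],s['q'],s['ee_pos'],s['orientation'][:,1])
a=[cv2.resize(c['color'][o[1]:o[1]+100,o[0]:o[0]+110],(396,360),interpolation=cv2.INTER_CUBIC) for c,o in zip(cs,[(200,140),(215,130)])]
cv2.imwrite('pics/v1.png',np.hstack(a)[:,:,::-1])
E
```

```text
1.7 [-1.11704509e-01  7.58191255e-02 -1.81758272e-02  1.47901795e+00
  3.46633005e-04 -1.72428432e-01] [0.58774879 0.06458995 0.18406418] [-6.06854471e-02  9.98156679e-01  7.21800495e-04]
```

View pics/v1.png

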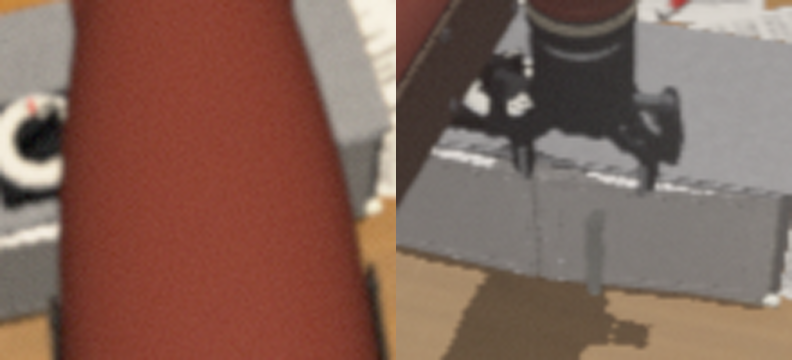

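```bash
python3 - <<'E'
from h import *
c=load('side1.png'); s=telemetry.get_state(); e=s['ee_pos']; print(e)
for z in (0,.013): print('tip pred',pix(c,e+[0,0,z]),'obs 267.9 181.1')
print('handle',ray(c,271.1,189.2,.145), 'pred tip ray at z', ray(c,267.9,181.1,e[2]+.013))
E
```

```text
[0.58774879 0.06458995 0.18406418]
tip pred [266.74953583 182.19834493] obs 267.9 181.1
tip pred [266.65774493 179.20241296] obs 267.9 181.1
handle [0.59693624 0.05482407 0.145     ] pred tip ray at z [0.58192163 0.05934442 0.19706418]
```

Call:
drive_tool(deltas=[{"slide": [0.01,-0.0065,0],"delta_rot": [0,0,0],"claw": 0.0854},{"slide": [0.01,-0.0065,-0.02],"delta_rot": [0,0,0],"claw": 0.0854},{"slide": [0.01,-0.0065,-0.04],"delta_rot": [0,0,0],"claw": 0.0854},{"slide": [0.01,-0.0065,-0.06],"delta_rot": [0,0,0],"claw": 0.0854},{"slide": [0.01,-0.0065,-0.072],"delta_rot": [0,0,0],"claw": 0.0854},{"slide": [0.01,-0.0065,-0.072],"delta_rot": [0,0,0],"claw": 0.05},{"slide": [0.01,-0.0065,-0.072],"delta_rot": [0,0,0],"claw": 0.02},{"slide": [0.01,-0.0065,-0.072],"delta_rot": [0,0,0],"claw": 0.0}])

```text
time_s: 2.37
ee_pos: [0.5994, 0.0579, 0.1152]
orientation: [[-0.998, -0.061, 0.002], [-0.061, 0.998, -0.0], [-0.002, -0.0, -1.0]]
ft_force: [-0.1, -0.2, -0.2]
width: 0.0517
```

Call:
drive_tool(deltas=[{"slide": [0,0,0],"delta_rot": [0,0,0],"claw": 0.0},{"slide": [0,0,0],"delta_rot": [0,0,0],"claw": 0.0},{"slide": [0,0,0],"delta_rot": [0,0,0],"claw": 0.0},{"slide": [0,0,0],"delta_rot": [0,0,0],"claw": 0.0},{"slide": [0,0,0],"delta_rot": [0,0,0],"claw": 0.0}])

```text
time_s: 2.78
ee_pos: [0.5988, 0.0601, 0.1145]
orientation: [[-0.998, -0.062, 0.001], [-0.062, 0.998, 0.005], [-0.001, 0.005, -1.0]]
ft_force: [-3.1, 13.7, 6.1]
width: 0.0099
```

```bash
cat >> h.py <<'E'
CP=[.7223,.1206,.0596]
def handle(t,cp=CP):
    h=np.array([-.085-.203*np.sin(t),.203-.203*np.cos(t)])+.055*np.array([np.sin(t),-np.cos(t)])-.043*np.array([np.cos(t),np.sin(t)])
    return T(cp,[[*h,0]])[0][:2]
E
python3 - <<'E'
from h import *
s=telemetry.get_state();print(s['ee_pos'],s['width'],s['ft_force'])
h0=handle(0)
for t in [0,.1,.2,.3,.4,.5,.6,.7,.8,.9,1.0,1.1,1.2,1.3,1.4,1.48,1.5]: print(t,(handle(t)-h0).round(3),round(np.degrees(t),1))
E
```

```text
[0.59875863 0.0601016  0.11453593] 0.009864802675084407 [-3.05584607 13.6677288   6.11498125]
0 [0. 0.] 0.0
0.1 [-0.014 -0.004] 5.7
0.2 [-0.028 -0.005] 11.5
0.3 [-0.042 -0.004] 17.2
0.4 [-0.054  0.   ] 22.9
0.5 [-0.066  0.007] 28.6
0.6 [-0.077  0.016] 34.4
0.7 [-0.087  0.028] 40.1
0.8 [-0.096  0.042] 45.8
0.9 [-0.103  0.058] 51.6
1.0 [-0.109  0.076] 57.3
1.1 [-0.114  0.096] 63.0
1.2 [-0.118  0.118] 68.8
1.3 [-0.12   0.141] 74.5
1.4 [-0.12   0.165] 80.2
1.48 [-0.12   0.185] 84.8
1.5 [-0.119  0.19 ] 85.9
```

Call:
drive_tool(deltas=[{"slide": [-0.007,0.001,0],"delta_rot": [0,0,2.9],"claw": 0.0},{"slide": [-0.014,-0.001,0],"delta_rot": [0,0,5.7],"claw": 0.0},{"slide": [-0.021,-0.002,0],"delta_rot": [0,0,8.6],"claw": 0.0},{"slide": [-0.028,-0.002,0],"delta_rot": [0,0,11.5],"claw": 0.0},{"slide": [-0.042,-0.001,0],"delta_rot": [0,0,17.2],"claw": 0.0},{"slide": [-0.054,0.003,0],"delta_rot": [0,0,22.9],"claw": 0.0},{"slide": [-0.066,0.01,0],"delta_rot": [0,0,28.6],"claw": 0.0},{"slide": [-0.077,0.019,0],"delta_rot": [0,0,34.4],"claw": 0.0}])

```text
time_s: 3.45
ee_pos: [0.5275, 0.0831, 0.1154]
orientation: [[-0.784, -0.621, 0.015], [-0.621, 0.784, 0.014], [-0.02, 0.002, -1.0]]
ft_force: [26.4, 24.5, -6.8]
width: 0.0103
```

Call:
drive_tool(deltas=[{"slide": [0,0,0],"delta_rot": [0,0,0],"claw": 0.0}])

```text
time_s: 3.53
ee_pos: [0.5265, 0.0835, 0.1155]
orientation: [[-0.782, -0.623, 0.014], [-0.623, 0.782, 0.013], [-0.019, 0.001, -1.0]]
ft_force: [32.9, 33.3, -12.8]
width: 0.01
```

Call:
drive_tool(deltas=[{"slide": [0.004,0.004,0.001],"delta_rot": [0,0,0],"claw": 0.0},{"slide": [0.007,0.007,0.002],"delta_rot": [0,0,0],"claw": 0.0},{"slide": [0.007,0.007,0.002],"delta_rot": [0,0,0],"claw": 0.0}])

```text
time_s: 3.78
ee_pos: [0.5276, 0.0831, 0.1153]
orientation: [[-0.789, -0.614, -0.003], [-0.614, 0.79, -0.002], [0.004, 0.0, -1.0]]
ft_force: [-5.8, -3.5, 2.8]
width: 0.0102
```

Call:
drive_tool(deltas=[{"slide": [-0.005,0.005,0],"delta_rot": [0,0,3],"claw": 0.0},{"slide": [-0.009,0.011,0],"delta_rot": [0,0,5.7],"claw": 0.0},{"slide": [-0.014,0.018,0],"delta_rot": [0,0,8.6],"claw": 0.0},{"slide": [-0.018,0.025,0],"delta_rot": [0,0,11.4],"claw": 0.0},{"slide": [-0.022,0.033,0],"delta_rot": [0,0,14.3],"claw": 0.0},{"slide": [-0.025,0.041,0],"delta_rot": [0,0,17.1],"claw": 0.0},{"slide": [-0.028,0.05,0],"delta_rot": [0,0,20],"claw": 0.0},{"slide": [-0.028,0.05,0],"delta_rot": [0,0,20],"claw": 0.0}])

```text
time_s: 4.45
ee_pos: [0.4982, 0.1339, 0.1153]
orientation: [[-0.529, -0.849, -0.005], [-0.849, 0.529, -0.001], [0.004, 0.003, -1.0]]
ft_force: [-12.3, -2.8, 6.8]
width: 0.0103
```

Call:
drive_tool(deltas=[{"slide": [-0.006,0.009,0],"delta_rot": [0,0,3],"claw": 0.0},{"slide": [-0.009,0.019,0],"delta_rot": [0,0,6],"claw": 0.0},{"slide": [-0.011,0.029,0],"delta_rot": [0,0,8.6],"claw": 0.0},{"slide": [-0.013,0.04,0],"delta_rot": [0,0,11.5],"claw": 0.0},{"slide": [-0.015,0.051,0],"delta_rot": [0,0,14.3],"claw": 0.0},{"slide": [-0.016,0.062,0],"delta_rot": [0,0,17.2],"claw": 0.0},{"slide": [-0.017,0.074,0],"delta_rot": [0,0,20],"claw": 0.0},{"slide": [-0.017,0.074,0],"delta_rot": [0,0,20],"claw": 0.0}])

```text
time_s: 5.12
ee_pos: [0.4838, 0.2087, 0.1154]
orientation: [[-0.207, -0.978, 0.0], [-0.978, 0.207, 0.0], [-0.001, -0.0, -1.0]]
ft_force: [1.4, 1.3, -2.3]
width: 0.0098
```

Call:
drive_tool(deltas=[{"slide": [0,0.012,0],"delta_rot": [0,0,3],"claw": 0.0},{"slide": [0,0.024,0],"delta_rot": [0,0,6],"claw": 0.0},{"slide": [0,0.036,0],"delta_rot": [0,0,9],"claw": 0.0},{"slide": [0,0.046,0],"delta_rot": [0,0,10.3],"claw": 0.0},{"slide": [0,0.05,0],"delta_rot": [0,0,10.3],"claw": 0.0},{"slide": [0,0.05,0],"delta_rot": [0,0,10.3],"claw": 0.0}])

```text
time_s: 5.62
ee_pos: [0.4835, 0.2536, 0.1153]
orientation: [[-0.036, -0.999, -0.001], [-0.999, 0.036, -0.01], [0.01, 0.001, -1.0]]
ft_force: [-5.1, -22.7, 6.0]
width: 0.0099
```

Call:
drive_tool(deltas=[{"slide": [0,-0.005,0],"delta_rot": [0,0,0],"claw": 0.03},{"slide": [0,-0.005,0],"delta_rot": [0,0,0],"claw": 0.06},{"slide": [0,-0.005,0],"delta_rot": [0,0,0],"claw": 0.06},{"slide": [0,-0.005,0.03],"delta_rot": [0,0,0],"claw": 0.06},{"slide": [0,-0.005,0.07],"delta_rot": [0,0,0],"claw": 0.0854},{"slide": [0,-0.005,0.1],"delta_rot": [0,0,0],"claw": 0.0854}])

```text
time_s: 6.12
ee_pos: [0.4837, 0.2528, 0.2177]
orientation: [[-0.033, -0.999, 0.001], [-0.999, 0.033, 0.001], [-0.001, -0.001, -1.0]]
ft_force: [1.2, 0.2, 0.1]
width: 0.0811
```

Call:
drive_tool(deltas=[{"slide": [-0.11,-0.1,0],"delta_rot": [0,0,-40],"claw": 0.0854},{"slide": [-0.11,-0.1,0],"delta_rot": [0,0,-40],"claw": 0.0854},{"slide": [-0.11,-0.1,0],"delta_rot": [0,0,-40],"claw": 0.0854},{"slide": [-0.11,-0.1,0],"delta_rot": [0,0,-40],"claw": 0.0854},{"slide": [-0.11,-0.1,0],"delta_rot": [0,0,-40],"claw": 0.0854},{"slide": [-0.11,-0.1,0],"delta_rot": [0,0,-40],"claw": 0.0854},{"slide": [-0.11,-0.1,0],"delta_rot": [0,0,-40],"claw": 0.0854}])

```text
time_s: 6.7
ee_pos: [0.3739, 0.1525, 0.2159]
orientation: [[-0.67, -0.742, 0.002], [-0.742, 0.67, 0.001], [-0.002, -0.001, -1.0]]
ft_force: [1.3, 0.5, 0.7]
width: 0.0855
```

```bash
python3 - <<'E'
from h import *
D=np.array([[.599,.061],[.5276,.0831],[.4982,.1339],[.4838,.2087],[.4835,.2536]])
f=lambda v:np.concatenate([*[handle(t,v[:3])-d for t,d in zip([*v[3:],1.48],D)],[(v[2]-.0596)*.1]])
r=least_squares(f,[.73,.126,.06,.05,.6,.95,1.3]); print(r.x.round(4),r.fun.round(4))
cs=[snap('top','top2.png'),snap('side','side2.png')]
s=telemetry.get_state(); print(s['time_s'],s['ee_pos'],s['orientation'][:,1])
for m in meters(cs): print(m)
a=[cv2.resize(c['color'][o[1]:o[1]+200,o[0]:o[0]+200],(400,400),interpolation=cv2.INTER_CUBIC) for c,o in zip(cs,[(150,120),(170,110)])]
cv2.imwrite('pics/v2.png',np.hstack(a)[:,:,::-1])
E
```

```text
[0.7288 0.1285 0.0584 0.0422 0.6008 0.9539 1.3077] [-0.0009  0.0032 -0.0006 -0.0006 -0.0007 -0.0002  0.0008  0.      0.0014
 -0.0024 -0.0001]
6.8 [0.37392401 0.15264253 0.2155803 ] [-7.46764954e-01  6.65088012e-01 -1.98437875e-04]
([0.4427, -0.3485, 0.1589], 234)
([0.4329, -0.2284, 0.1674], 205)
([0.4417, -0.1034, 0.3448], 183)
```

View pics/v2.png

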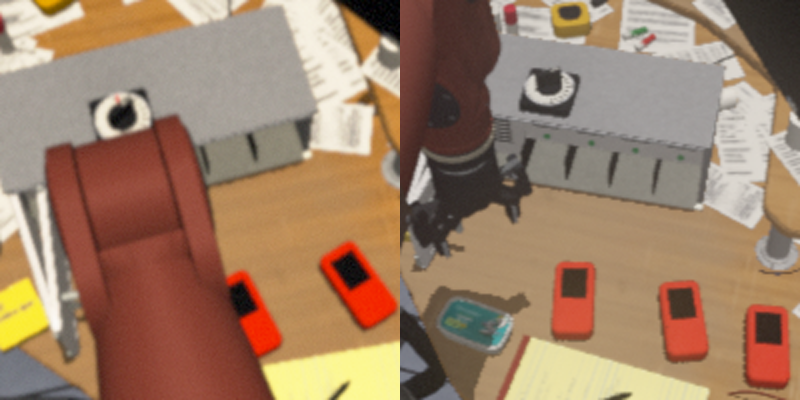

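Door is fully folded and the bays are visible. The handle path puts the cupboard at (0.729, 0.127, 0.0585). I'll pick meter A by its rear part.

Call:
drive_tool(deltas=[{"slide": [0.028,-0.101,0],"delta_rot": [0,0,-34.4],"claw": 0.0854},{"slide": [0.028,-0.101,0],"delta_rot": [0,0,-34.4],"claw": 0.0854},{"slide": [0.028,-0.101,0],"delta_rot": [0,0,-34.4],"claw": 0.0854},{"slide": [0.028,-0.101,0],"delta_rot": [0,0,-34.4],"claw": 0.0854},{"slide": [0.028,-0.101,-0.04],"delta_rot": [0,0,-34.4],"claw": 0.0854},{"slide": [0.028,-0.101,-0.08],"delta_rot": [0,0,-34.4],"claw": 0.0854},{"slide": [0.028,-0.101,-0.12],"delta_rot": [0,0,-34.4],"claw": 0.0854},{"slide": [0.028,-0.101,-0.15],"delta_rot": [0,0,-34.4],"claw": 0.0854}])

```text
time_s: 7.47
ee_pos: [0.4007, 0.0519, 0.0622]
orientation: [[-0.971, -0.241, -0.002], [-0.241, 0.971, 0.001], [0.002, 0.001, -1.0]]
ft_force: [-0.0, 0.5, 0.3]
width: 0.0854
```

Call:
drive_tool(deltas=[{"slide": [0,0,-0.02],"delta_rot": [0,0,0],"claw": 0.0854},{"slide": [0,0,-0.04],"delta_rot": [0,0,0],"claw": 0.0854},{"slide": [0,0,-0.055],"delta_rot": [0,0,0],"claw": 0.0854},{"slide": [0,0,-0.065],"delta_rot": [0,0,0],"claw": 0.0854},{"slide": [0,0,-0.065],"delta_rot": [0,0,0],"claw": 0.06},{"slide": [0,0,-0.065],"delta_rot": [0,0,0],"claw": 0.04},{"slide": [0,0,-0.065],"delta_rot": [0,0,0],"claw": 0.04},{"slide": [0,0,-0.065],"delta_rot": [0,0,0],"claw": 0.04}])

```text
time_s: 8.13
ee_pos: [0.4027, 0.0513, 0.0016]
orientation: [[-0.971, -0.238, 0.002], [-0.238, 0.971, -0.0], [-0.002, -0.001, -1.0]]
ft_force: [-1.1, 0.2, -1.4]
width: 0.0585
```

Call:
drive_tool(deltas=[{"slide": [0,0,0.03],"delta_rot": [0,0,0],"claw": 0.04},{"slide": [0,0,0.05],"delta_rot": [0,0,0],"claw": 0.04},{"slide": [0.03,0.03,0.05],"delta_rot": [0,0,-3],"claw": 0.04},{"slide": [0.055,0.055,0.05],"delta_rot": [0,0,-6],"claw": 0.04},{"slide": [0.08,0.08,0.05],"delta_rot": [0,0,-10.4],"claw": 0.04},{"slide": [0.105,0.1,0.05],"delta_rot": [0,0,-10.4],"claw": 0.04},{"slide": [0.1335,0.1145,0.04],"delta_rot": [0,0,-10.4],"claw": 0.04},{"slide": [0.1335,0.1145,0.0085],"delta_rot": [0,0,-10.4],"claw": 0.04}])

```text
time_s: 8.8
ee_pos: [0.5442, 0.1686, 0.014]
orientation: [[-0.998, -0.061, 0.013], [-0.061, 0.998, 0.002], [-0.013, 0.001, -1.0]]
ft_force: [2.0, -0.9, -0.2]
width: 0.0591
```

Call:
drive_tool(deltas=[{"slide": [0,0,0],"delta_rot": [0,0,0],"claw": 0.04},{"slide": [0,0,0],"delta_rot": [0,0,0],"claw": 0.04}])

```text
time_s: 8.97
ee_pos: [0.5337, 0.1661, 0.0078]
orientation: [[-0.998, -0.059, -0.004], [-0.059, 0.998, -0.0], [0.004, 0.0, -1.0]]
ft_force: [-0.1, -0.5, -0.8]
width: 0.0586
```

```bash
python3 - <<'E'
from h import *
c=snap('side','side3.png')
s=telemetry.get_state(); print(s['time_s'],s['ee_pos'],s['orientation'][:,1],s['width'])
o=(200,140);k=6
a=cv2.resize(c['color'][o[1]:o[1]+90,o[0]:o[0]+130],None,fx=k,fy=k,interpolation=cv2.INTER_CUBIC)[:,:,::-1].copy()
cp=[.7223,.1206,.0596]
for y in (.05,-.0225,-.0945,-.167):
    for e in(-.034,.034):
        q=[tuple(((pix(c,x)+.5-o)*k).astype(int).tolist()) for x in T(cp,[[-.08,y+e,.004],[-.08,y+e,.054]])]
        cv2.line(a,*q,(0,255,0),1)
cv2.imwrite('pics/v3.png',a)
E
```

```text
9.0167 [0.53470575 0.1659623  0.00930795] [-5.89301320e-02  9.98262107e-01  7.55470481e-05] 0.0590054579300983
```

View pics/v3.png

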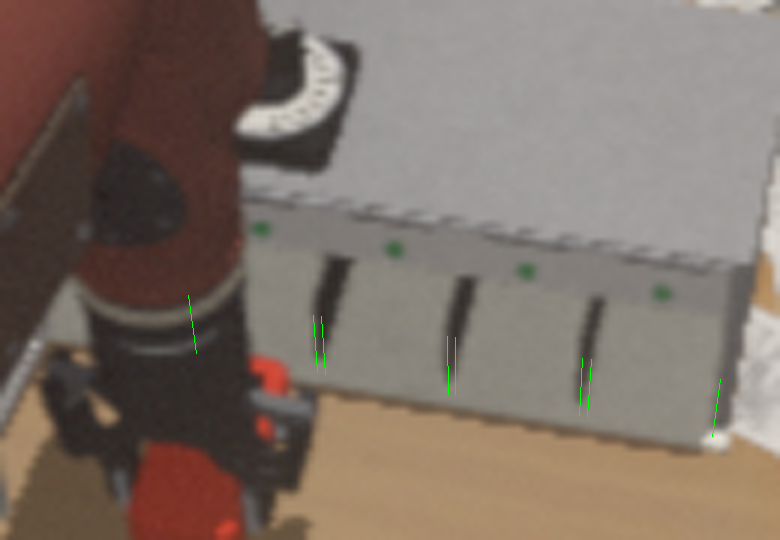

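```bash
python3 - <<'E'
from h import *
c=load('side3.png'); o=np.array((200,140));k=6
e=[.5347,.166,.0589]
for x in (.04,.06,.08,.093):
  print(x,((np.array([pix(c,q) for q in T(e,[[x,-.03,.036],[x,-.03,.008]])])+.5-o)*k).round(0).tolist())
# sensitivity: y +1cm
print(((pix(c,[.63,.14,.03])-pix(c,[.63,.15,.03]))*k))
E
```

```text
0.04 [[266.0, 429.0], [270.0, 460.0]]
0.06 [[276.0, 399.0], [279.0, 430.0]]
0.08 [[285.0, 369.0], [288.0, 401.0]]
0.093 [[291.0, 350.0], [294.0, 382.0]]
[17.92553833  3.78282428]
```

Call:
drive_tool(deltas=[{"slide": [0,-0.0035,0],"delta_rot": [0,0,0],"claw": 0.04},{"slide": [0.01,-0.003,0],"delta_rot": [0,0,0],"claw": 0.04},{"slide": [0.018,-0.0025,0],"delta_rot": [0,0,0],"claw": 0.04},{"slide": [0.026,-0.002,0],"delta_rot": [0,0,0],"claw": 0.04},{"slide": [0.032,-0.0017,0],"delta_rot": [0,0,0],"claw": 0.04},{"slide": [0.032,-0.0017,0],"delta_rot": [0,0,0],"claw": 0.04}])

```text
time_s: 9.52
ee_pos: [0.5688, 0.164, 0.0096]
orientation: [[-0.998, -0.058, 0.002], [-0.058, 0.998, 0.0], [-0.002, 0.0, -1.0]]
ft_force: [0.5, 0.4, -0.7]
width: 0.0587
```

Call:
drive_tool(deltas=[{"slide": [0.008,0.0005,0],"delta_rot": [0,0,0],"claw": 0.04},{"slide": [0.015,0.001,0],"delta_rot": [0,0,0],"claw": 0.04},{"slide": [0.02,0.0012,0],"delta_rot": [0,0,0],"claw": 0.04},{"slide": [0.02,0.0012,0],"delta_rot": [0,0,0],"claw": 0.04}])

```text
time_s: 9.85
ee_pos: [0.5881, 0.1654, 0.009]
orientation: [[-0.998, -0.058, 0.001], [-0.058, 0.998, 0.0], [-0.001, 0.0, -1.0]]
ft_force: [-0.0, -0.5, -1.3]
width: 0.0589
```

Call:
drive_tool(deltas=[{"slide": [0,0,-0.004],"delta_rot": [0,0,0],"claw": 0.04},{"slide": [0,0,-0.004],"delta_rot": [0,0,0],"claw": 0.0854},{"slide": [0,0,-0.004],"delta_rot": [0,0,0],"claw": 0.0854},{"slide": [0,0,-0.004],"delta_rot": [0,0,0],"claw": 0.0854},{"slide": [-0.01,0,0.03],"delta_rot": [0,0,0],"claw": 0.0854},{"slide": [-0.03,0,0.06],"delta_rot": [0,0,0],"claw": 0.0854},{"slide": [-0.07,-0.003,0.08],"delta_rot": [0,0,0],"claw": 0.0},{"slide": [-0.09,-0.005,0.08],"delta_rot": [0,0,0],"claw": 0.0}])

```text
time_s: 10.52
ee_pos: [0.4974, 0.1608, 0.0931]
orientation: [[-0.998, -0.059, 0.005], [-0.059, 0.998, 0.0], [-0.005, 0.0, -1.0]]
ft_force: [-0.0, 0.5, 0.8]
width: 0.0641
```

Call:
drive_tool(deltas=[{"slide": [0,0,0],"delta_rot": [2.4,-40,0],"claw": 0.0},{"slide": [0,0,0],"delta_rot": [2.4,-40,0],"claw": 0.0},{"slide": [0,0,0],"delta_rot": [2.4,-40,0],"claw": 0.0},{"slide": [0,0,0],"delta_rot": [2.4,-40,0],"claw": 0.0},{"slide": [0,0,0],"delta_rot": [2.4,-40,0],"claw": 0.0},{"slide": [0,0,0],"delta_rot": [2.4,-40,0],"claw": 0.0},{"slide": [0,0,-0.03],"delta_rot": [2.4,-40,0],"claw": 0.0},{"slide": [0,0,-0.066],"delta_rot": [2.4,-40,0],"claw": 0.0}])

```text
time_s: 11.18
ee_pos: [0.5422, 0.1836, 0.0767]
orientation: [[-0.793, -0.052, 0.608], [-0.046, 0.999, 0.025], [-0.608, -0.008, -0.794]]
ft_force: [-1.6, -2.9, -0.2]
width: 0.0001
```

Call:
drive_tool(deltas=[{"slide": [0,0,0],"delta_rot": [0,0,0],"claw": 0.0},{"slide": [0,0,0],"delta_rot": [0,0,0],"claw": 0.0}])

```text
time_s: 11.35
ee_pos: [0.5386, 0.1822, 0.0727]
orientation: [[-0.799, -0.052, 0.599], [-0.047, 0.999, 0.024], [-0.599, -0.008, -0.801]]
ft_force: [0.0, 0.3, 0.2]
width: 0.0
```

```bash
python3 - <<'E'
from h import *
s=telemetry.get_state(); print(s['q'].round(3),s['ee_pos'],s['ft_force'].round(1))
E
```

```text
[ 0.123 -0.841 -1.095  0.676 -0.049  0.052] [0.53860912 0.18215094 0.07265451] [0.  0.3 0.2]
```

Call:
drive_tool(deltas=[{"slide": [-0.01,-0.019,0],"delta_rot": [0,12,0],"claw": 0.0},{"slide": [-0.01,-0.019,0],"delta_rot": [0,12,0],"claw": 0.0},{"slide": [-0.01,-0.019,0],"delta_rot": [0,12,0],"claw": 0.0},{"slide": [-0.01,-0.019,-0.025],"delta_rot": [0,12,0],"claw": 0.0},{"slide": [-0.01,-0.019,-0.052],"delta_rot": [0,12,0],"claw": 0.0},{"slide": [-0.01,-0.019,-0.052],"delta_rot": [0,12,0],"claw": 0.0},{"slide": [-0.01,-0.019,-0.052],"delta_rot": [0,12,0],"claw": 0.0}])

```text
time_s: 11.93
ee_pos: [0.5275, 0.163, 0.0196]
orientation: [[-0.907, -0.052, 0.418], [-0.046, 0.999, 0.024], [-0.419, 0.003, -0.908]]
ft_force: [-0.1, -0.6, -0.1]
width: 0.0004
```

```bash
python3 - <<'E'
from h import *
s=telemetry.get_state(); print(s['q'].round(3),s['ee_pos'],s['ft_force'].round(1),s['orientation'].round(3).tolist())
E
```

```text
[ 0.064 -0.55  -0.931  0.757 -0.003  0.012] [0.52749054 0.16301876 0.0196449 ] [-0.1 -0.6 -0.1] [[-0.907, -0.052, 0.418], [-0.046, 0.999, 0.024], [-0.419, 0.003, -0.908]]
```

Call:
drive_tool(deltas=[{"slide": [0.014,0.001,0],"delta_rot": [0,-1,0],"claw": 0.0},{"slide": [0.026,0.0015,0],"delta_rot": [0.1,-2,0],"claw": 0.0},{"slide": [0.038,0.002,0],"delta_rot": [0.2,-4,0],"claw": 0.0},{"slide": [0.05,0.003,0],"delta_rot": [0.3,-6,0],"claw": 0.0},{"slide": [0.062,0.0035,0],"delta_rot": [0.5,-9,0],"claw": 0.0},{"slide": [0.074,0.0045,0],"delta_rot": [0.6,-12,0],"claw": 0.0},{"slide": [0.086,0.005,0],"delta_rot": [0.7,-14,0],"claw": 0.0},{"slide": [0.095,0.0055,0],"delta_rot": [0.8,-15,0],"claw": 0.0}])

```text
time_s: 12.6
ee_pos: [0.6255, 0.169, 0.0238]
orientation: [[-0.762, -0.053, 0.645], [-0.039, 0.999, 0.037], [-0.646, 0.003, -0.763]]
ft_force: [-1.6, -0.6, -0.1]
width: 0.0
```

Call:
drive_tool(deltas=[{"slide": [0,0,0],"delta_rot": [0,0,0],"claw": 0.0},{"slide": [0.006,0.0003,0],"delta_rot": [0,0,0],"claw": 0.0},{"slide": [0.01,0.0006,0],"delta_rot": [0,0,0],"claw": 0.0},{"slide": [0.01,0.0006,0],"delta_rot": [0,0,0],"claw": 0.0}])

```text
time_s: 12.93
ee_pos: [0.6358, 0.1693, 0.0236]
orientation: [[-0.764, -0.053, 0.643], [-0.039, 0.999, 0.036], [-0.644, 0.003, -0.765]]
ft_force: [-0.5, -0.1, 0.7]
width: -0.0001
```

Call:
drive_tool(deltas=[{"slide": [0.003,0,0],"delta_rot": [0,0,0],"claw": 0.0},{"slide": [0.006,0.0003,0],"delta_rot": [0,0,0],"claw": 0.0},{"slide": [0.009,0.0005,0],"delta_rot": [0,0,0],"claw": 0.0},{"slide": [0.009,0.0005,0],"delta_rot": [0,0,0],"claw": 0.0}])

```text
time_s: 13.27
ee_pos: [0.6419, 0.1696, 0.0196]
orientation: [[-0.768, -0.053, 0.638], [-0.039, 0.999, 0.035], [-0.639, 0.002, -0.769]]
ft_force: [-13.8, -2.6, 4.1]
width: -0.0001
```

Call:
drive_tool(deltas=[{"slide": [0.003,0,0],"delta_rot": [0,0,0],"claw": 0.0},{"slide": [0.005,0.0003,0],"delta_rot": [0,0,0],"claw": 0.0},{"slide": [0.005,0.0003,0],"delta_rot": [0,0,0],"claw": 0.0}])

```text
time_s: 13.52
ee_pos: [0.6424, 0.1701, 0.0153]
orientation: [[-0.774, -0.053, 0.63], [-0.04, 0.999, 0.035], [-0.631, 0.001, -0.775]]
ft_force: [-59.9, -7.8, 29.6]
width: -0.0001
```

Call:
drive_tool(deltas=[{"slide": [-0.015,0,0.002],"delta_rot": [0,0,0],"claw": 0.0},{"slide": [-0.04,-0.002,0.005],"delta_rot": [-0.4,7,0],"claw": 0.0},{"slide": [-0.07,-0.005,0.02],"delta_rot": [-0.7,14,0],"claw": 0.02},{"slide": [-0.1,-0.01,0.05],"delta_rot": [-1,21,0],"claw": 0.04},{"slide": [-0.13,-0.03,0.08],"delta_rot": [-1.4,28,0],"claw": 0.06},{"slide": [-0.15,-0.06,0.1],"delta_rot": [-1.8,35,0],"claw": 0.0854},{"slide": [-0.17,-0.1,0.1],"delta_rot": [-2,40,0],"claw": 0.0854},{"slide": [-0.18,-0.14,0.1],"delta_rot": [-2,40,0],"claw": 0.0854}])

```text
time_s: 14.18
ee_pos: [0.475, 0.0453, 0.1201]
orientation: [[-0.999, -0.052, -0.012], [-0.052, 0.999, 0.006], [0.012, 0.006, -1.0]]
ft_force: [1.3, -0.5, -1.3]
width: 0.0721
```

Call:
drive_tool(deltas=[{"slide": [-0.03,-0.1,0],"delta_rot": [0,0,7],"claw": 0.0854},{"slide": [-0.06,-0.14,0],"delta_rot": [0,0,14],"claw": 0.0854},{"slide": [-0.06,-0.14,0],"delta_rot": [0,0,16.5],"claw": 0.0854},{"slide": [-0.06,-0.14,0],"delta_rot": [0,0,16.5],"claw": 0.0854},{"slide": [-0.06,-0.14,0],"delta_rot": [0,0,16.5],"claw": 0.0854}])

```text
time_s: 14.6
ee_pos: [0.4123, -0.0992, 0.1208]
orientation: [[-0.945, -0.326, -0.003], [-0.326, 0.945, 0.001], [0.002, 0.002, -1.0]]
ft_force: [1.1, 1.1, 0.9]
width: 0.0853
```

```bash
cat >> h.py <<'E'
def go(target,yaw_y):
    "world xyz target, jaw direction in deg -> deltas from the measured pose"
    s=telemetry.get_state(); R=s['orientation']; y=np.radians(yaw_y)
    G=np.c_[[np.sin(y),-np.cos(y),0],[np.cos(y),np.sin(y),0],[0,0,-1.]]
    G=G if np.linalg.det(G)>0 else np.c_[-G[:,0],G[:,1],G[:,2]]
    rv=cv2.Rodrigues(G@R.T)[0].ravel()
    print('t',round(s['time_s'],1),'at',s['ee_pos'].round(4),'slide',(np.array(target)-s['ee_pos']).round(4),'rot',np.degrees(rv).round(1),'w',round(s['width'],4),'q',s['q'].round(2),'F',s['ft_force'].round(1))
E
python3 - <<'E'
from h import *
go([.4125,-.1125,0.0],109.2)
c=snap('side','side4.png'); d=snap('top','top4.png')
for m in meters([d,c]): print(m)
o=(190,140);k=6
a=cv2.resize(c['color'][o[1]:o[1]+90,o[0]:o[0]+130],None,fx=k,fy=k,interpolation=cv2.INTER_CUBIC)[:,:,::-1].copy()
cv2.imwrite('pics/v4.png',a)
E
```

```text
t 14.6 at [ 0.4123 -0.0992  0.1208] slide [ 0.0002 -0.0133 -0.1208] rot [-0.1 -0.2  0.2] w 0.0853 q [-0.55 -0.45 -0.6   1.42 -0.   -0.88] F [1.1 1.1 0.9]
([0.442, -0.3484, 0.1749], 230)
```

View pics/v4.png

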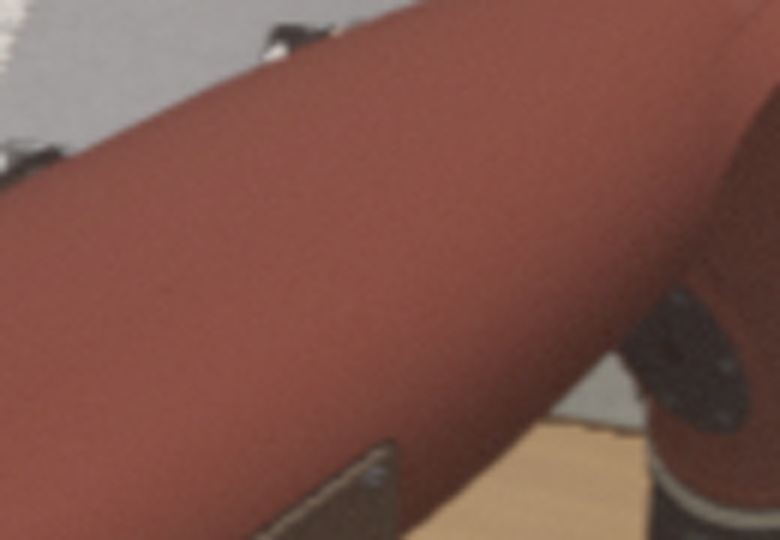

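The arm blocks that view of the bays, so I'll continue with meter B.

Call:
drive_tool(deltas=[{"slide": [0,-0.013,-0.03],"delta_rot": [0,0,0],"claw": 0.0854},{"slide": [0,-0.013,-0.06],"delta_rot": [0,0,0],"claw": 0.0854},{"slide": [0,-0.013,-0.09],"delta_rot": [0,0,0],"claw": 0.0854},{"slide": [0,-0.013,-0.11],"delta_rot": [0,0,0],"claw": 0.0854},{"slide": [0,-0.013,-0.12],"delta_rot": [0,0,0],"claw": 0.0854},{"slide": [0,-0.013,-0.12],"delta_rot": [0,0,0],"claw": 0.06},{"slide": [0,-0.013,-0.12],"delta_rot": [0,0,0],"claw": 0.04},{"slide": [0,-0.013,-0.12],"delta_rot": [0,0,0],"claw": 0.04}])

```text
time_s: 15.37
ee_pos: [0.4156, -0.1069, 0.0026]
orientation: [[-0.943, -0.333, -0.0], [-0.333, 0.943, 0.002], [-0.0, 0.002, -1.0]]
ft_force: [-0.1, -0.2, 0.6]
width: 0.0591
```

Call:
drive_tool(deltas=[{"slide": [0,0,0],"delta_rot": [0,0,0],"claw": 0.04}])

```text
time_s: 15.45
ee_pos: [0.4155, -0.107, 0.0024]
orientation: [[-0.943, -0.333, -0.0], [-0.333, 0.943, 0.002], [-0.0, 0.002, -1.0]]
ft_force: [-1.0, -0.6, -1.5]
width: 0.0586
```

```bash
python3 - <<'E'
from h import *
CP=[.7288,.1255,.0590]
t=T(CP,[[-.192,-.0225,.0095]])[0]; print(t); go(t,93.38)
for y in (-.0945,-.167): print(T(CP,[[-.192,y,.0095]]))
E
```

```text
[0.53846081 0.09171772 0.0095    ]
t 15.4 at [ 0.4155 -0.107   0.0024] slide [0.123  0.1987 0.0071] rot [ -0.1   0.  -16. ] w 0.0586 q [-0.56 -0.35 -0.75  1.18  0.   -0.9 ] F [-1.  -0.6 -1.5]
[[0.54270634 0.019843   0.0095    ]]
[[ 0.54698136 -0.05253085  0.0095    ]]
```

Call:
drive_tool(deltas=[{"slide": [0,0,0.03],"delta_rot": [0,0,0],"claw": 0.04},{"slide": [0,0.02,0.05],"delta_rot": [0,0,-4],"claw": 0.04},{"slide": [0.02,0.05,0.05],"delta_rot": [0,0,-8],"claw": 0.04},{"slide": [0.045,0.08,0.05],"delta_rot": [0,0,-12],"claw": 0.04},{"slide": [0.065,0.11,0.05],"delta_rot": [0,0,-16],"claw": 0.04},{"slide": [0.085,0.14,0.05],"delta_rot": [0,0,-16],"claw": 0.04},{"slide": [0.105,0.17,0.05],"delta_rot": [0,0,-16],"claw": 0.04},{"slide": [0.12,0.195,0.04],"delta_rot": [0,0,-16],"claw": 0.04}])

```text
time_s: 16.12
ee_pos: [0.5374, 0.0908, 0.0434]
orientation: [[-0.998, -0.06, 0.004], [-0.06, 0.998, 0.004], [-0.004, 0.004, -1.0]]
ft_force: [0.6, -0.4, -1.9]
width: 0.0592
```

Call:
drive_tool(deltas=[{"slide": [0.003,0.0037,-0.015],"delta_rot": [0,0,0],"claw": 0.04},{"slide": [0.003,0.0037,-0.033],"delta_rot": [0,0,0],"claw": 0.04},{"slide": [0.003,0.0037,-0.033],"delta_rot": [0,0,0],"claw": 0.04},{"slide": [0.003,0.0037,-0.033],"delta_rot": [0,0,0],"claw": 0.04}])

```text
time_s: 16.45
ee_pos: [0.5366, 0.0924, 0.0075]
orientation: [[-0.998, -0.06, -0.003], [-0.06, 0.998, 0.004], [0.003, 0.004, -1.0]]
ft_force: [-0.7, -0.4, -1.0]
width: 0.0587
```

```bash
sed -i 's/^CP=.*/CP=[.7288,.1255,.0590]/' h.py; cat >> h.py <<'E'
def bay(x,y,z=.0095): go(T(CP,[[x,y,z]])[0],93.38)
E
python3 -c "
from h import *
bay(-.141,-.0225)"
```

```text
t 16.4 at [0.5366 0.0924 0.0075] slide [0.0528 0.0024 0.002 ] rot [-0.2 -0.2 -0. ] w 0.0587 q [-0.07  0.03 -0.39  1.15  0.   -0.13] F [-0.7 -0.4 -1. ]
```

Insert, release, retreat.

Call:
drive_tool(deltas=[{"slide": [0.006,0,0.002],"delta_rot": [0,0,0],"claw": 0.04},{"slide": [0.013,0.0006,0.002],"delta_rot": [0,0,0],"claw": 0.04},{"slide": [0.02,0.001,0.002],"delta_rot": [0,0,0],"claw": 0.04},{"slide": [0.027,0.0012,0.002],"delta_rot": [0,0,0],"claw": 0.04},{"slide": [0.034,0.0015,0.002],"delta_rot": [0,0,0],"claw": 0.04},{"slide": [0.041,0.002,0.002],"delta_rot": [0,0,0],"claw": 0.04},{"slide": [0.052,0.0024,0.002],"delta_rot": [0,0,0],"claw": 0.04},{"slide": [0.052,0.0024,0.002],"delta_rot": [0,0,0],"claw": 0.04}])

```text
time_s: 17.12
ee_pos: [0.5911, 0.0943, 0.0097]
orientation: [[-0.998, -0.059, -0.0], [-0.059, 0.998, 0.004], [-0.0, 0.004, -1.0]]
ft_force: [0.1, 0.2, -1.1]
width: 0.059
```

Call:
drive_tool(deltas=[{"slide": [0,0,-0.004],"delta_rot": [0,0,0],"claw": 0.04}])

```text
time_s: 17.2
ee_pos: [0.5901, 0.0945, 0.006]
orientation: [[-0.998, -0.059, -0.001], [-0.059, 0.998, 0.004], [0.0, 0.004, -1.0]]
ft_force: [-1.2, 0.4, 2.7]
width: 0.0591
```

Call:
drive_tool(deltas=[{"slide": [0,0,0],"delta_rot": [0,0,0],"claw": 0.0854},{"slide": [0,0,0],"delta_rot": [0,0,0],"claw": 0.0854},{"slide": [0,0,0],"delta_rot": [0,0,0],"claw": 0.0854},{"slide": [-0.01,0,0.03],"delta_rot": [0,0,0],"claw": 0.0854},{"slide": [-0.03,-0.002,0.06],"delta_rot": [0.4,-6,0],"claw": 0.0854},{"slide": [-0.064,-0.0038,0.07],"delta_rot": [0.8,-13,0],"claw": 0.0},{"slide": [-0.066,-0.0038,0.07],"delta_rot": [1.2,-19,0],"claw": 0.0},{"slide": [-0.066,-0.0038,0.07],"delta_rot": [1.5,-25,0],"claw": 0.0}])

```text
time_s: 17.87
ee_pos: [0.5292, 0.091, 0.0769]
orientation: [[-0.968, -0.06, 0.243], [-0.057, 0.998, 0.02], [-0.243, 0.006, -0.97]]
ft_force: [-0.8, 0.0, 1.0]
width: 0.0515
```

Call:
drive_tool(deltas=[{"slide": [0,0,0],"delta_rot": [0,0,0],"claw": 0.0},{"slide": [0,0,-0.03],"delta_rot": [0,0,0],"claw": 0.0},{"slide": [0,0,-0.055],"delta_rot": [0,0,0],"claw": 0.0},{"slide": [0,0,-0.055],"delta_rot": [0,0,0],"claw": 0.0},{"slide": [0,0,-0.055],"delta_rot": [0,0,0],"claw": 0.0}])

```text
time_s: 18.28
ee_pos: [0.528, 0.0911, 0.0195]
orientation: [[-0.97, -0.06, 0.235], [-0.056, 0.998, 0.02], [-0.236, 0.006, -0.972]]
ft_force: [-0.7, -0.1, 0.8]
width: 0.0001
```

```bash
python3 -c "
from h import *
s=telemetry.get_state(); print(s['ee_pos'],s['orientation'][:,2],s['width'],s['q'].round(2)); print(T(CP,[[-.205,-.0225,.02],[-.105,-.0225,.02],[-.087,-.0225,.02],[-.086,.05,0],[-.086,-.0945,0],[-.086,-.167,0]]))"
```

```text
[0.52804344 0.09111608 0.01945211] [ 0.23483199  0.02030294 -0.97182392] 6.755774902954235e-05 [-0.1  -0.34 -0.73  0.95  0.04 -0.15]
[[ 0.52548343  0.09095117  0.02      ]
 [ 0.62530943  0.09684774  0.02      ]
 [ 0.64327811  0.09790913  0.02      ]
 [ 0.64000135  0.17034194  0.        ]
 [ 0.64852191  0.02609337  0.        ]
 [ 0.65279692 -0.04628048  0.        ]]
```

Call:
drive_tool(deltas=[{"slide": [0.014,0.001,0],"delta_rot": [0.2,-3,0],"claw": 0.0},{"slide": [0.027,0.0015,0],"delta_rot": [0.4,-6,0],"claw": 0.0},{"slide": [0.04,0.0022,0],"delta_rot": [0.6,-9,0],"claw": 0.0},{"slide": [0.053,0.003,0],"delta_rot": [0.8,-13,0],"claw": 0.0},{"slide": [0.066,0.004,0],"delta_rot": [1,-17,0],"claw": 0.0},{"slide": [0.079,0.0047,0],"delta_rot": [1.2,-21,0],"claw": 0.0},{"slide": [0.09,0.0053,0],"delta_rot": [1.5,-25,0],"claw": 0.0},{"slide": [0.1,0.006,0],"delta_rot": [1.5,-25,0],"claw": 0.0}])

```text
time_s: 18.95
ee_pos: [0.6267, 0.0977, 0.0178]
orientation: [[-0.778, -0.063, 0.625], [-0.045, 0.998, 0.044], [-0.627, 0.007, -0.779]]
ft_force: [-1.4, -0.3, -1.6]
width: -0.0004
```

Call:
drive_tool(deltas=[{"slide": [0.004,0.0003,0],"delta_rot": [0,0,0],"claw": 0.0},{"slide": [0.008,0.0005,0],"delta_rot": [0,0,0],"claw": 0.0},{"slide": [0.012,0.0007,0],"delta_rot": [0,0,0],"claw": 0.0},{"slide": [0.016,0.0009,0],"delta_rot": [0,0,0],"claw": 0.0},{"slide": [0.018,0.001,0],"delta_rot": [0,0,0],"claw": 0.0}])

```text
time_s: 19.37
ee_pos: [0.6459, 0.0985, 0.0194]
orientation: [[-0.78, -0.063, 0.622], [-0.045, 0.998, 0.044], [-0.624, 0.006, -0.782]]
ft_force: [-47.1, -2.2, 30.2]
width: -0.0001
```

Call:
drive_tool(deltas=[{"slide": [-0.02,0,0.002],"delta_rot": [0,0,0],"claw": 0.0},{"slide": [-0.05,-0.003,0.005],"delta_rot": [-0.4,7,0],"claw": 0.0},{"slide": [-0.08,-0.005,0.03],"delta_rot": [-0.7,14,0],"claw": 0.02},{"slide": [-0.11,-0.02,0.06],"delta_rot": [-1,21,0],"claw": 0.04},{"slide": [-0.13,-0.05,0.08],"delta_rot": [-1.4,28,0],"claw": 0.06},{"slide": [-0.15,-0.08,0.1],"delta_rot": [-1.8,35,0],"claw": 0.0854},{"slide": [-0.17,-0.11,0.1],"delta_rot": [-2.3,39,0],"claw": 0.0854},{"slide": [-0.18,-0.15,0.1],"delta_rot": [-2.3,39,0],"claw": 0.0854}])

```text
time_s: 20.03
ee_pos: [0.4699, -0.0486, 0.1228]
orientation: [[-0.998, -0.06, -0.008], [-0.06, 0.998, 0.006], [0.008, 0.007, -1.0]]
ft_force: [2.5, -1.2, 0.0]
width: 0.072
```

Call:
drive_tool(deltas=[{"slide": [-0.03,-0.04,0],"delta_rot": [0,0,3],"claw": 0.0854},{"slide": [-0.06,-0.08,0],"delta_rot": [0,0,6],"claw": 0.0854},{"slide": [-0.073,-0.12,0],"delta_rot": [0,0,6],"claw": 0.0854},{"slide": [-0.073,-0.16,0],"delta_rot": [0,0,6],"claw": 0.0854},{"slide": [-0.073,-0.18,0],"delta_rot": [0,0,6],"claw": 0.0854},{"slide": [-0.073,-0.18,0],"delta_rot": [0,0,6],"claw": 0.0854}])

```text
time_s: 20.53
ee_pos: [0.3954, -0.2331, 0.1214]
orientation: [[-0.988, -0.157, -0.003], [-0.157, 0.988, 0.002], [0.003, 0.003, -1.0]]
ft_force: [0.6, 0.6, 0.3]
width: 0.0853
```

```bash
python3 - <<'E'
from h import *
go([.4015,-.232,0.001],99.5)
cs=[snap('top','top5.png'),snap('side','side5.png')]
for m in meters(cs): print(m)
for c in cs:
    n,l,st,ce=cv2.connectedComponentsWithStats(redmask(c)); print([(int(st[i,4]),ce[i].round().tolist(),ray(c,*ce[i],.02)[:2].round(3).tolist()) for i in range(1,n) if st[i,4]>15])
E
```

```text
t 20.5 at [ 0.3954 -0.2331  0.1214] slide [ 0.0061  0.0011 -0.1204] rot [-0.1 -0.2  0.5] w 0.0853 q [-0.82 -0.33 -0.5   1.4  -0.   -0.98] F [0.6 0.6 0.3]
[(52, [168.0, 58.0], [1.232, 0.232]), (16, [225.0, 108.0], [0.998, 0.083]), (54, [147.0, 131.0], [0.972, 0.333]), (24862, [363.0, 302.0], [0.312, -0.163]), (238, [240.0, 202.0], [0.671, 0.102]), (245, [217.0, 208.0], [0.668, 0.171]), (75, [263.0, 326.0], [0.309, 0.112]), (4467, [171.0, 396.0], [0.191, 0.374])]
[(634, [353.0, 287.0], [0.414, -0.233]), (689, [396.0, 292.0], [0.427, -0.35]), (35, [381.0, 332.0], [0.305, -0.321]), (50, [374.0, 357.0], [0.235, -0.311])]
```

Call:
drive_tool(deltas=[{"slide": [0.006,0.001,-0.03],"delta_rot": [0,0,0.5],"claw": 0.0854},{"slide": [0.006,0.001,-0.06],"delta_rot": [0,0,0.5],"claw": 0.0854},{"slide": [0.006,0.001,-0.09],"delta_rot": [0,0,0.5],"claw": 0.0854},{"slide": [0.006,0.001,-0.11],"delta_rot": [0,0,0.5],"claw": 0.0854},{"slide": [0.006,0.001,-0.12],"delta_rot": [0,0,0.5],"claw": 0.0854},{"slide": [0.006,0.001,-0.12],"delta_rot": [0,0,0.5],"claw": 0.06},{"slide": [0.006,0.001,-0.12],"delta_rot": [0,0,0.5],"claw": 0.04},{"slide": [0.006,0.001,-0.12],"delta_rot": [0,0,0.5],"claw": 0.04}])

```text
time_s: 21.3
ee_pos: [0.4028, -0.2268, 0.0025]
orientation: [[-0.985, -0.171, -0.003], [-0.171, 0.985, 0.004], [0.002, 0.004, -1.0]]
ft_force: [0.0, -1.1, -0.8]
width: 0.0592
```

Call:
drive_tool(deltas=[{"slide": [0,0,0],"delta_rot": [0,0,0],"claw": 0.04}])

```text
time_s: 21.38
ee_pos: [0.4027, -0.2268, 0.0022]
orientation: [[-0.985, -0.171, -0.003], [-0.171, 0.985, 0.004], [0.002, 0.004, -1.0]]
ft_force: [-0.4, -0.1, 1.0]
width: 0.0595
```

```bash
python3 -c "
from h import *
bay(-.192,-.0945)"
```

```text
t 21.4 at [ 0.4027 -0.2268  0.0022] slide [0.1401 0.2467 0.0073] rot [-0.2 -0.1 -6.5] w 0.0595 q [-0.8  -0.23 -0.64  1.16  0.   -0.97] F [-0.4 -0.1  1. ]
```

Call:
drive_tool(deltas=[{"slide": [0,0,0.03],"delta_rot": [0,0,0],"claw": 0.04},{"slide": [0.01,0.02,0.055],"delta_rot": [0,0,-2],"claw": 0.04},{"slide": [0.03,0.05,0.055],"delta_rot": [0,0,-4],"claw": 0.04},{"slide": [0.05,0.085,0.055],"delta_rot": [0,0,-6.5],"claw": 0.04},{"slide": [0.07,0.12,0.055],"delta_rot": [0,0,-6.5],"claw": 0.04},{"slide": [0.09,0.155,0.055],"delta_rot": [0,0,-6.5],"claw": 0.04},{"slide": [0.11,0.19,0.055],"delta_rot": [0,0,-6.5],"claw": 0.04},{"slide": [0.13,0.225,0.055],"delta_rot": [0,0,-6.5],"claw": 0.04}])

```text
time_s: 22.05
ee_pos: [0.5329, 0.001, 0.0566]
orientation: [[-0.998, -0.058, -0.002], [-0.058, 0.998, 0.006], [0.002, 0.006, -1.0]]
ft_force: [0.3, -1.5, -1.3]
width: 0.059
```

Call:
drive_tool(deltas=[{"slide": [0.009,0.0215,-0.01],"delta_rot": [0,0,0],"claw": 0.04},{"slide": [0.009,0.0215,-0.03],"delta_rot": [0,0,0],"claw": 0.04},{"slide": [0.009,0.0215,-0.047],"delta_rot": [0,0,0],"claw": 0.04},{"slide": [0.009,0.0215,-0.047],"delta_rot": [0,0,0],"claw": 0.04}])

```text
time_s: 22.38
ee_pos: [0.5387, 0.0216, 0.0058]
orientation: [[-0.998, -0.059, -0.008], [-0.059, 0.998, 0.007], [0.008, 0.008, -1.0]]
ft_force: [-1.0, 0.5, -1.7]
width: 0.0589
```

```bash
python3 -c "
from h import *
bay(-.141,-.0945)"
```

```text
t 22.4 at [0.5387 0.0216 0.0058] slide [0.0549 0.0013 0.0037] rot [-0.4 -0.5 -0. ] w 0.0589 q [-0.21  0.02 -0.4   1.15  0.01 -0.27] F [-1.   0.5 -1.7]
```

Call:
drive_tool(deltas=[{"slide": [0,-0.001,0.002],"delta_rot": [-0.4,-0.2,0],"claw": 0.04},{"slide": [0.01,-0.001,0.002],"delta_rot": [-0.4,-0.2,0],"claw": 0.04},{"slide": [0.018,0,0.002],"delta_rot": [-0.4,-0.2,0],"claw": 0.04},{"slide": [0.026,0,0.002],"delta_rot": [-0.4,-0.2,0],"claw": 0.04},{"slide": [0.034,0.0005,0.002],"delta_rot": [-0.4,-0.2,0],"claw": 0.04},{"slide": [0.042,0.001,0.002],"delta_rot": [-0.4,-0.2,0],"claw": 0.04},{"slide": [0.052,0.0013,0.002],"delta_rot": [-0.4,-0.2,0],"claw": 0.04},{"slide": [0.052,0.0013,0.002],"delta_rot": [-0.4,-0.2,0],"claw": 0.04}])

```text
time_s: 23.05
ee_pos: [0.5945, 0.0219, 0.0112]
orientation: [[-0.998, -0.058, 0.002], [-0.058, 0.998, 0.0], [-0.002, -0.0, -1.0]]
ft_force: [0.7, 3.2, -1.7]
width: 0.0588
```

Call:
drive_tool(deltas=[{"slide": [0,0,-0.004],"delta_rot": [0,0,0],"claw": 0.04}])

```text
time_s: 23.13
ee_pos: [0.594, 0.0218, 0.0077]
orientation: [[-0.998, -0.058, 0.002], [-0.058, 0.998, -0.001], [-0.002, -0.001, -1.0]]
ft_force: [0.7, 3.7, 0.0]
width: 0.0594
```

Call:
drive_tool(deltas=[{"slide": [0,0,0],"delta_rot": [0,0,0],"claw": 0.0854},{"slide": [0,0,0],"delta_rot": [0,0,0],"claw": 0.0854},{"slide": [0,0,0],"delta_rot": [0,0,0],"claw": 0.0854},{"slide": [-0.01,0,0.03],"delta_rot": [0,0,0],"claw": 0.0854},{"slide": [-0.03,-0.001,0.06],"delta_rot": [0.4,-6,0],"claw": 0.0854},{"slide": [-0.064,-0.0028,0.07],"delta_rot": [0.8,-13,0],"claw": 0.0},{"slide": [-0.066,-0.0028,0.07],"delta_rot": [1.2,-19,0],"claw": 0.0},{"slide": [-0.066,-0.0028,0.07],"delta_rot": [1.5,-25,0],"claw": 0.0}])

```text
time_s: 23.8
ee_pos: [0.5325, 0.0187, 0.0778]
orientation: [[-0.968, -0.056, 0.243], [-0.054, 0.998, 0.015], [-0.243, 0.002, -0.97]]
ft_force: [-0.7, 0.4, 1.2]
width: 0.0515
```

Call:
drive_tool(deltas=[{"slide": [0,0,0],"delta_rot": [0,0,0],"claw": 0.0},{"slide": [0,0,-0.03],"delta_rot": [0,0,0],"claw": 0.0},{"slide": [0,0,-0.057],"delta_rot": [0,0,0],"claw": 0.0},{"slide": [0,0,-0.057],"delta_rot": [0,0,0],"claw": 0.0},{"slide": [0,0,-0.057],"delta_rot": [0,0,0],"claw": 0.0}])

```text
time_s: 24.22
ee_pos: [0.5314, 0.0193, 0.0183]
orientation: [[-0.97, -0.056, 0.235], [-0.054, 0.998, 0.017], [-0.236, 0.004, -0.972]]
ft_force: [1.0, 0.0, 1.2]
width: -0.0001
```

Call:
drive_tool(deltas=[{"slide": [0.014,0.001,0],"delta_rot": [0.2,-3,0],"claw": 0.0},{"slide": [0.027,0.0015,0],"delta_rot": [0.4,-6,0],"claw": 0.0},{"slide": [0.04,0.0022,0],"delta_rot": [0.6,-9,0],"claw": 0.0},{"slide": [0.053,0.003,0],"delta_rot": [0.8,-13,0],"claw": 0.0},{"slide": [0.066,0.004,0],"delta_rot": [1,-17,0],"claw": 0.0},{"slide": [0.079,0.0047,0],"delta_rot": [1.2,-21,0],"claw": 0.0},{"slide": [0.09,0.0053,0],"delta_rot": [1.5,-25,0],"claw": 0.0},{"slide": [0.1,0.006,0],"delta_rot": [1.5,-25,0],"claw": 0.0}])

```text
time_s: 24.88
ee_pos: [0.6303, 0.026, 0.0168]
orientation: [[-0.778, -0.058, 0.626], [-0.042, 0.998, 0.041], [-0.627, 0.006, -0.779]]
ft_force: [-1.7, 0.2, -0.9]
width: 0.0001
```

Expected stop is at about x 0.649–0.650.

Call:
drive_tool(deltas=[{"slide": [0.004,0.0003,0.001],"delta_rot": [0,0,0],"claw": 0.0},{"slide": [0.008,0.0005,0.002],"delta_rot": [0,0,0],"claw": 0.0},{"slide": [0.012,0.0007,0.002],"delta_rot": [0,0,0],"claw": 0.0},{"slide": [0.016,0.0009,0.002],"delta_rot": [0,0,0],"claw": 0.0},{"slide": [0.019,0.001,0.002],"delta_rot": [0,0,0],"claw": 0.0},{"slide": [0.019,0.001,0.002],"delta_rot": [0,0,0],"claw": 0.0}])

```text
time_s: 25.38
ee_pos: [0.6497, 0.0263, 0.0193]
orientation: [[-0.781, -0.057, 0.621], [-0.042, 0.998, 0.04], [-0.623, 0.005, -0.782]]
ft_force: [-22.2, -1.5, 8.0]
width: 0.0003
```

Call:
drive_tool(deltas=[{"slide": [-0.02,0,0.002],"delta_rot": [0,0,0],"claw": 0.0},{"slide": [-0.05,-0.003,0.005],"delta_rot": [-0.4,7,0],"claw": 0.0},{"slide": [-0.08,-0.005,0.03],"delta_rot": [-0.7,14,0],"claw": 0.02},{"slide": [-0.11,-0.02,0.06],"delta_rot": [-1,21,0],"claw": 0.04},{"slide": [-0.13,-0.05,0.08],"delta_rot": [-1.4,28,0],"claw": 0.06},{"slide": [-0.15,-0.08,0.1],"delta_rot": [-1.8,35,0],"claw": 0.0854},{"slide": [-0.17,-0.11,0.1],"delta_rot": [-2.3,39,0],"claw": 0.0854},{"slide": [-0.18,-0.15,0.1],"delta_rot": [-2.3,39,0],"claw": 0.0854}])

```text
time_s: 26.05
ee_pos: [0.4735, -0.1225, 0.124]
orientation: [[-0.998, -0.058, -0.007], [-0.058, 0.998, 0.002], [0.007, 0.002, -1.0]]
ft_force: [2.1, -0.8, -0.3]
width: 0.0725
```

Call:
drive_tool(deltas=[{"slide": [-0.03,-0.04,0],"delta_rot": [0,0,3],"claw": 0.0854},{"slide": [-0.06,-0.08,0],"delta_rot": [0,0,5.5],"claw": 0.0854},{"slide": [-0.06,-0.12,0],"delta_rot": [0,0,5.5],"claw": 0.0854},{"slide": [-0.06,-0.16,0],"delta_rot": [0,0,5.5],"claw": 0.0854},{"slide": [-0.06,-0.195,0],"delta_rot": [0,0,5.5],"claw": 0.0854},{"slide": [-0.06,-0.22,0],"delta_rot": [0,0,5.5],"claw": 0.0854},{"slide": [-0.06,-0.22,0],"delta_rot": [0,0,5.5],"claw": 0.0854}])

```text
time_s: 26.63
ee_pos: [0.4119, -0.3466, 0.1214]
orientation: [[-0.989, -0.147, -0.003], [-0.147, 0.989, -0.0], [0.003, 0.0, -1.0]]
ft_force: [0.5, -0.2, -0.7]
width: 0.0853
```

```bash
python3 - <<'E'
from h import *
go([.4115,-.348,0.001],98.9)
cs=[snap('top','top6.png'),snap('side','side6.png')]
for c in cs:
    n,l,st,ce=cv2.connectedComponentsWithStats(redmask(c)); print([(int(st[i,4]),ce[i].round().tolist(),ray(c,*ce[i],.02)[:2].round(3).tolist()) for i in range(1,n) if st[i,4]>15])
a=[cv2.resize(c['color'][o[1]:o[1]+130,o[0]:o[0]+130],(400,400),interpolation=cv2.INTER_CUBIC) for c,o in zip(cs,[(185,130),(195,135)])]
cv2.imwrite('pics/v6.png',np.hstack(a)[:,:,::-1])
E
```

```text
t 26.6 at [ 0.4119 -0.3466  0.1214] slide [-0.0004 -0.0014 -0.1204] rot [ 0.  -0.2  0.4] w 0.0853 q [-0.94 -0.07 -0.28  1.36 -0.   -1.09] F [ 0.5 -0.2 -0.7]
[(54, [168.0, 58.0], [1.232, 0.231]), (16, [225.0, 108.0], [0.998, 0.083]), (31386, [384.0, 295.0], [0.316, -0.224]), (54, [147.0, 131.0], [0.972, 0.333]), (248, [264.0, 196.0], [0.676, 0.029]), (238, [240.0, 202.0], [0.672, 0.102]), (245, [217.0, 208.0], [0.668, 0.171]), (7394, [218.0, 339.0], [0.303, 0.234])]
[(639, [397.0, 294.0], [0.423, -0.353]), (38, [381.0, 331.0], [0.306, -0.321]), (52, [374.0, 357.0], [0.235, -0.311])]
```

View pics/v6.png

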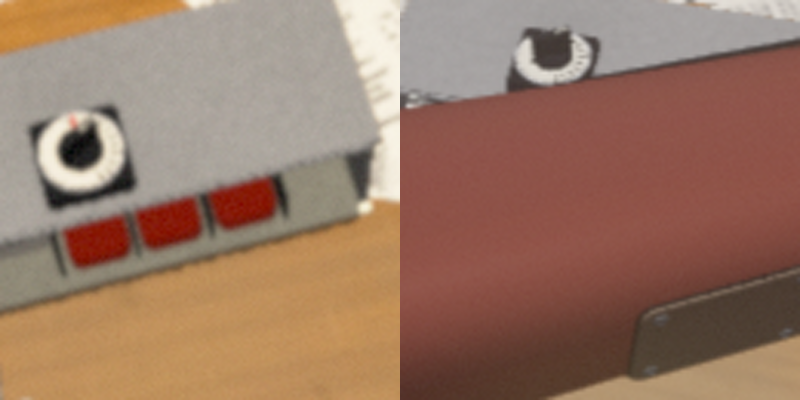

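The top half shows three meters seated in bays 1–3, at about (98,243), (168,220) and (245,200) in the crop, with their rear edges in line. Now meter D.

Call:
drive_tool(deltas=[{"slide": [0,-0.001,-0.03],"delta_rot": [0,0,0.4],"claw": 0.0854},{"slide": [0,-0.001,-0.06],"delta_rot": [0,0,0.4],"claw": 0.0854},{"slide": [0,-0.001,-0.09],"delta_rot": [0,0,0.4],"claw": 0.0854},{"slide": [0,-0.001,-0.11],"delta_rot": [0,0,0.4],"claw": 0.0854},{"slide": [0,-0.001,-0.12],"delta_rot": [0,0,0.4],"claw": 0.0854},{"slide": [0,-0.001,-0.12],"delta_rot": [0,0,0.4],"claw": 0.06},{"slide": [0,-0.001,-0.12],"delta_rot": [0,0,0.4],"claw": 0.04},{"slide": [0,-0.001,-0.12],"delta_rot": [0,0,0.4],"claw": 0.04}])

```text
time_s: 27.4
ee_pos: [0.4127, -0.3407, 0.0014]
orientation: [[-0.987, -0.159, -0.004], [-0.159, 0.987, 0.003], [0.003, 0.003, -1.0]]
ft_force: [0.1, -0.4, -0.3]
width: 0.0518
```

Call:
drive_tool(deltas=[{"slide": [0,0,0],"delta_rot": [0,0,0],"claw": 0.04}])

```text
time_s: 27.48
ee_pos: [0.4124, -0.3407, 0.001]
orientation: [[-0.987, -0.159, -0.004], [-0.159, 0.987, 0.003], [0.004, 0.004, -1.0]]
ft_force: [0.7, -0.1, -0.8]
width: 0.0408
```

```bash
python3 -c "
from h import *
bay(-.192,-.167)"
```

```text
t 27.5 at [ 0.4124 -0.3407  0.001 ] slide [0.1346 0.2882 0.0085] rot [-0.2 -0.2 -5.8] w 0.0408 q [-0.93  0.01 -0.43  1.14 -0.   -1.09] F [ 0.7 -0.1 -0.8]
```

The fingers closed on nothing, so D was probably knocked aside. I'll open, raise and look again.

Call:
drive_tool(deltas=[{"slide": [0,0,0],"delta_rot": [0,0,0],"claw": 0.0854},{"slide": [0,0,0],"delta_rot": [0,0,0],"claw": 0.0854},{"slide": [0,0,0.04],"delta_rot": [0,0,0],"claw": 0.0854},{"slide": [0,0,0.08],"delta_rot": [0,0,0],"claw": 0.0854},{"slide": [0,0,0.12],"delta_rot": [0,0,0],"claw": 0.0854},{"slide": [0,0.04,0.15],"delta_rot": [0,0,0],"claw": 0.0854},{"slide": [0,0.08,0.15],"delta_rot": [0,0,0],"claw": 0.0854},{"slide": [0,0.12,0.15],"delta_rot": [0,0,0],"claw": 0.0854}])

```text
time_s: 28.15
ee_pos: [0.4128, -0.2253, 0.1534]
orientation: [[-0.988, -0.156, -0.001], [-0.156, 0.988, -0.0], [0.001, 0.0, -1.0]]
ft_force: [1.6, 1.3, -0.7]
width: 0.085
```

Call:
drive_tool(deltas=[{"slide": [0,0.04,0],"delta_rot": [0,0,0],"claw": 0.0854},{"slide": [0,0.08,0],"delta_rot": [0,0,0],"claw": 0.0854},{"slide": [0,0.12,0],"delta_rot": [0,0,0],"claw": 0.0854},{"slide": [0,0.16,0],"delta_rot": [0,0,0],"claw": 0.0854},{"slide": [0,0.2,0],"delta_rot": [0,0,0],"claw": 0.0854},{"slide": [0,0.22,0],"delta_rot": [0,0,0],"claw": 0.0854},{"slide": [0,0.22,0],"delta_rot": [0,0,0],"claw": 0.0854}])

```text
time_s: 28.73
ee_pos: [0.4117, -0.0017, 0.1511]
orientation: [[-0.987, -0.163, -0.004], [-0.163, 0.987, 0.003], [0.003, 0.004, -1.0]]
ft_force: [0.5, 0.1, -0.2]
width: 0.0852
```

```bash
python3 - <<'E'
from h import *
cs=[snap('top','top7.png'),snap('side','side7.png')]
for m in meters(cs): print(m)
for c in cs:
    n,l,st,ce=cv2.connectedComponentsWithStats(redmask(c)); print([(int(st[i,4]),ce[i].round().tolist(),ray(c,*ce[i],.02)[:2].round(3).tolist()) for i in range(1,n) if st[i,4]>100])
print(telemetry.get_state()['ee_pos'])
E
```

```text
([0.4575, -0.3482, -0.4137], 897)
[(18931, [298.0, 301.0], [0.352, 0.006]), (235, [263.0, 196.0], [0.676, 0.031]), (237, [240.0, 202.0], [0.671, 0.102]), (246, [217.0, 208.0], [0.668, 0.171]), (546, [412.0, 240.0], [0.45, -0.348]), (173, [363.0, 410.0], [0.052, -0.086])]
[(474, [397.0, 285.0], [0.452, -0.35])]
[ 0.41214012 -0.00464117  0.15099434]
```

```bash
python3 - <<'E'
from h import *
cs=[load('top7.png'),load('side7.png')]
a=[cv2.resize(c['color'][o[1]:o[1]+80,o[0]:o[0]+80],(400,400),interpolation=cv2.INTER_CUBIC) for c,o in zip(cs,[(370,195),(355,240)])]
cv2.imwrite('pics/v7.png',np.hstack(a)[:,:,::-1])
E
```

```text
(no output)
```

View pics/v7.png

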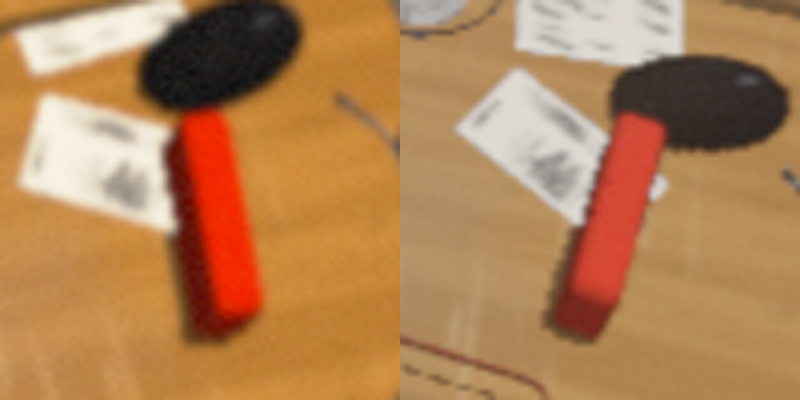

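The meter now stands on its long edge, 28 wide and 60 tall, with its plain face to the left, and the mouse hasn't moved. I'll fit its pose and topple it towards +y, which leaves the window up.

```bash
sed -i 's/def meters(cs,z0=0,amin=250,roi=None):/def meters(cs,z0=0,amin=250,w=.03,hh=.028):/; s/for y in(-.03,.03) for z in(z0,z0+.028)/for y in(-w,w) for z in(z0,z0+hh)/' h.py; python3 - <<'E'
from h import *
cs=[load('top7.png'),load('side7.png')]
for m in meters(cs,w=.014,hh=.06): print(m)
s=telemetry.get_state(); print(s['ee_pos'],s['orientation'][:,1],s['time_s'])
E
```

```text
([0.4495, -0.3478, -0.1675], 193)
[ 0.41214012 -0.00464117  0.15099434] [-0.16045866  0.98703894  0.00267487] 28.8333
```

Call:
drive_tool(deltas=[{"slide": [0.01,-0.2,0],"delta_rot": [0,0,-18.8],"claw": 0.0},{"slide": [0.01,-0.2,0],"delta_rot": [0,0,-18.8],"claw": 0.0},{"slide": [0.01,-0.2,0],"delta_rot": [0,0,-18.8],"claw": 0.0},{"slide": [0.01,-0.2,0],"delta_rot": [0,0,-18.8],"claw": 0.0},{"slide": [0.01,-0.2,0],"delta_rot": [0,0,-18.8],"claw": 0.0},{"slide": [0.02,-0.24,0],"delta_rot": [0,0,-18.8],"claw": 0.0},{"slide": [0.025,-0.28,0],"delta_rot": [0,0,-18.8],"claw": 0.0},{"slide": [0.03,-0.32,0],"delta_rot": [0,0,-18.8],"claw": 0.0}])

```text
time_s: 29.5
ee_pos: [0.4413, -0.3288, 0.1506]
orientation: [[-0.985, 0.171, -0.003], [0.171, 0.985, 0.003], [0.004, 0.003, -1.0]]
ft_force: [0.0, 1.0, 1.2]
width: 0.0001
```

Call:
drive_tool(deltas=[{"slide": [0,-0.04,0],"delta_rot": [0,0,0],"claw": 0.0},{"slide": [0,-0.073,0],"delta_rot": [0,0,0],"claw": 0.0},{"slide": [0,-0.073,0],"delta_rot": [0,0,0],"claw": 0.0},{"slide": [0,-0.073,-0.04],"delta_rot": [0,0,0],"claw": 0.0},{"slide": [0,-0.073,-0.08],"delta_rot": [0,0,0],"claw": 0.0},{"slide": [0,-0.073,-0.104],"delta_rot": [0,0,0],"claw": 0.0},{"slide": [0,-0.073,-0.104],"delta_rot": [0,0,0],"claw": 0.0}])

```text
time_s: 30.08
ee_pos: [0.4387, -0.3958, 0.0404]
orientation: [[-0.985, 0.17, -0.009], [0.17, 0.985, 0.011], [0.011, 0.01, -1.0]]
ft_force: [-0.5, 0.4, -1.4]
width: -0.0002
```

Call:
drive_tool(deltas=[{"slide": [0.002,0.012,0.006],"delta_rot": [0,0,0],"claw": 0.0},{"slide": [0.004,0.022,0.006],"delta_rot": [0,0,0],"claw": 0.0},{"slide": [0.005,0.029,0.006],"delta_rot": [0,0,0],"claw": 0.0},{"slide": [0.006,0.036,0.006],"delta_rot": [0,0,0],"claw": 0.0},{"slide": [0.007,0.043,0.006],"delta_rot": [0,0,0],"claw": 0.0},{"slide": [0.008,0.05,0.006],"delta_rot": [0,0,0],"claw": 0.0},{"slide": [0.01,0.057,0.006],"delta_rot": [0,0,0],"claw": 0.0},{"slide": [0.011,0.064,0.006],"delta_rot": [0,0,0],"claw": 0.0}])

```text
time_s: 30.75
ee_pos: [0.4552, -0.3366, 0.0585]
orientation: [[-0.986, 0.169, 0.001], [0.169, 0.986, -0.004], [-0.002, -0.004, -1.0]]
ft_force: [-2.7, 1.1, 18.2]
width: -0.0001
```

Call:
drive_tool(deltas=[{"slide": [0,0,0],"delta_rot": [0,0,0],"claw": 0.0},{"slide": [0,-0.02,0.03],"delta_rot": [0,0,0],"claw": 0.0},{"slide": [0,-0.02,0.07],"delta_rot": [0,0,0],"claw": 0.0},{"slide": [0,0.02,0.1],"delta_rot": [0,0,0],"claw": 0.0},{"slide": [0,0.06,0.1],"delta_rot": [0,0,0],"claw": 0.0},{"slide": [0,0.1,0.1],"delta_rot": [0,0,0],"claw": 0.0},{"slide": [0,0.14,0.1],"delta_rot": [0,0,0],"claw": 0.0854},{"slide": [0,0.18,0.1],"delta_rot": [0,0,0],"claw": 0.0854}])

```text
time_s: 31.42
ee_pos: [0.4533, -0.1527, 0.1545]
orientation: [[-0.986, 0.169, -0.001], [0.169, 0.986, 0.002], [0.001, 0.002, -1.0]]
ft_force: [1.4, 0.4, 0.3]
width: 0.0232
```

Call:
drive_tool(deltas=[{"slide": [0,0.04,0],"delta_rot": [0,0,0],"claw": 0.0854},{"slide": [0,0.08,0],"delta_rot": [0,0,0],"claw": 0.0854},{"slide": [0,0.12,0],"delta_rot": [0,0,0],"claw": 0.0854},{"slide": [0,0.15,0],"delta_rot": [0,0,0],"claw": 0.0854},{"slide": [0,0.15,0],"delta_rot": [0,0,0],"claw": 0.0854}])

```text
time_s: 31.83
ee_pos: [0.453, 0.0004, 0.1544]
orientation: [[-0.987, 0.163, -0.001], [0.163, 0.987, 0.004], [0.002, 0.004, -1.0]]
ft_force: [0.2, -0.0, 0.7]
width: 0.0831
```

```bash
python3 - <<'E'
from h import *
cs=[snap('top','top8.png'),snap('side','side8.png')]
print('flat',meters(cs)); print('edge',meters(cs,w=.014,hh=.06))
s=telemetry.get_state(); print(s['ee_pos'],s['orientation'][:,1],s['time_s'])
E
```

```text
flat [([0.4541, -0.3017, -0.1362], 231)]
edge [([0.4493, -0.2963, 0.047], 709)]
[ 0.45349853 -0.003389    0.15413043] [0.16532954 0.98623575 0.00227564] 31.9333
```

Call:
drive_tool(deltas=[{"slide": [-0.005,-0.04,0],"delta_rot": [0,0,1.5],"claw": 0.0854},{"slide": [-0.01,-0.08,0],"delta_rot": [0,0,1.5],"claw": 0.0854},{"slide": [-0.015,-0.12,0],"delta_rot": [0,0,1.5],"claw": 0.0854},{"slide": [-0.02,-0.16,0],"delta_rot": [0,0,1.5],"claw": 0.0854},{"slide": [-0.025,-0.2,0],"delta_rot": [0,0,1.5],"claw": 0.0854},{"slide": [-0.03,-0.24,0],"delta_rot": [0,0,1.5],"claw": 0.0854},{"slide": [-0.03,-0.28,0],"delta_rot": [0,0,1.5],"claw": 0.0854},{"slide": [-0.03,-0.29,-0.03],"delta_rot": [0,0,1.5],"claw": 0.0854}])

```text
time_s: 32.6
ee_pos: [0.4241, -0.3037, 0.1286]
orientation: [[-0.989, 0.148, 0.003], [0.148, 0.989, -0.006], [-0.004, -0.006, -1.0]]
ft_force: [1.1, -0.5, -0.1]
width: 0.0853
```

Call:
drive_tool(deltas=[{"slide": [0,0,-0.03],"delta_rot": [0,0,0],"claw": 0.0854},{"slide": [0,0,-0.055],"delta_rot": [0,0,0],"claw": 0.0854},{"slide": [0,0,-0.055],"delta_rot": [0,0,0],"claw": 0.0854}])

```text
time_s: 32.85
ee_pos: [0.4203, -0.2936, 0.0632]
orientation: [[-0.989, 0.145, -0.008], [0.145, 0.989, 0.009], [0.009, 0.007, -1.0]]
ft_force: [-1.6, 0.7, -1.1]
width: 0.0855
```

```bash
python3 - <<'E'
from h import *
c=snap('side','side9.png'); go([.4235,-.2935,.001],82)
a=cv2.resize(c['color'][240:330,320:440],(720,540),interpolation=cv2.INTER_CUBIC)
cv2.imwrite('pics/v9.png',a[:,:,::-1])
E
```

```text
t 32.9 at [ 0.4213 -0.2942  0.0661] slide [ 0.0022  0.0007 -0.0651] rot [-0.4 -0.3  0.3] w 0.0852 q [-0.86 -0.11 -0.42  1.27 -0.   -0.72] F [-0.3  0.1  0.5]
```

View pics/v9.png

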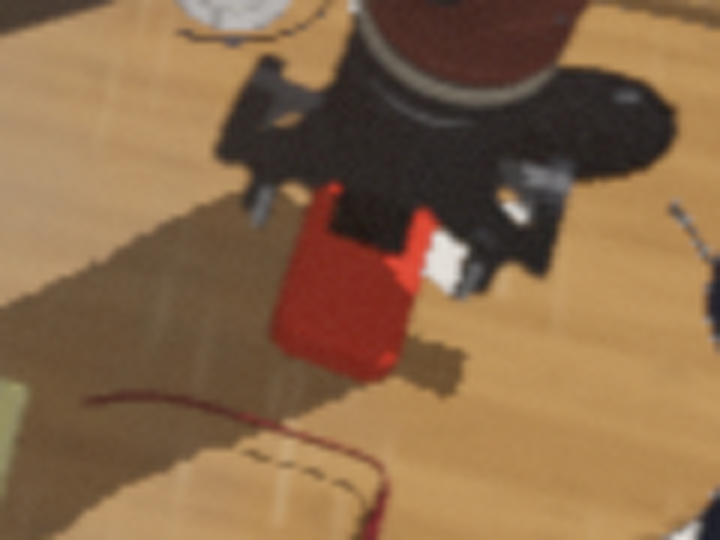

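It lies flat with the window up at crop (350,280), and the fingertips straddle it at (258,215) and (470,285). I'll grip it.

Call:
drive_tool(deltas=[{"slide": [0.002,0.001,-0.02],"delta_rot": [-0.4,0,0],"claw": 0.0854},{"slide": [0.002,0.001,-0.04],"delta_rot": [-0.4,0,0],"claw": 0.0854},{"slide": [0.002,0.001,-0.055],"delta_rot": [-0.4,0,0],"claw": 0.0854},{"slide": [0.002,0.001,-0.065],"delta_rot": [-0.4,0,0],"claw": 0.0854},{"slide": [0.002,0.001,-0.065],"delta_rot": [-0.4,0,0],"claw": 0.0854},{"slide": [0.002,0.001,-0.065],"delta_rot": [-0.4,0,0],"claw": 0.06},{"slide": [0.002,0.001,-0.065],"delta_rot": [-0.4,0,0],"claw": 0.04},{"slide": [0.002,0.001,-0.065],"delta_rot": [-0.4,0,0],"claw": 0.04}])

```text
time_s: 33.57
ee_pos: [0.4263, -0.295, 0.0054]
orientation: [[-0.99, 0.143, -0.001], [0.143, 0.99, -0.006], [0.0, -0.006, -1.0]]
ft_force: [0.6, -0.2, 0.2]
width: 0.0588
```

Call:
drive_tool(deltas=[{"slide": [0,0,0],"delta_rot": [0,0,0],"claw": 0.04},{"slide": [0,0,0],"delta_rot": [0,0,0],"claw": 0.04}])

```text
time_s: 33.73
ee_pos: [0.4263, -0.295, 0.0053]
orientation: [[-0.99, 0.143, -0.001], [0.143, 0.99, -0.006], [0.0, -0.007, -1.0]]
ft_force: [-1.0, 0.1, 7.1]
width: 0.059
```

```bash
python3 -c "
from h import *
bay(-.192,-.167)"
```

```text
t 33.7 at [ 0.4263 -0.295   0.0053] slide [0.1207 0.2424 0.0042] rot [ 0.4 -0.  11.6] w 0.059 q [-0.85 -0.06 -0.48  1.14 -0.   -0.71] F [-1.   0.1  7.1]
```

Call:
drive_tool(deltas=[{"slide": [0,0,0.03],"delta_rot": [0.4,0,0],"claw": 0.04},{"slide": [0.01,0.02,0.055],"delta_rot": [0.4,0,3],"claw": 0.04},{"slide": [0.03,0.05,0.055],"delta_rot": [0.4,0,6],"claw": 0.04},{"slide": [0.05,0.085,0.055],"delta_rot": [0.4,0,9],"claw": 0.04},{"slide": [0.065,0.12,0.055],"delta_rot": [0.4,0,11.6],"claw": 0.04},{"slide": [0.085,0.155,0.055],"delta_rot": [0.4,0,11.6],"claw": 0.04},{"slide": [0.1,0.19,0.055],"delta_rot": [0.4,0,11.6],"claw": 0.04},{"slide": [0.118,0.225,0.055],"delta_rot": [0.4,0,11.6],"claw": 0.04}])

```text
time_s: 34.4
ee_pos: [0.544, -0.0668, 0.0592]
orientation: [[-0.998, -0.059, -0.002], [-0.059, 0.998, 0.002], [0.002, 0.002, -1.0]]
ft_force: [0.5, -1.1, -2.1]
width: 0.0585
```

Call:
drive_tool(deltas=[{"slide": [0.003,0.018,0],"delta_rot": [0,0,0],"claw": 0.04},{"slide": [0.003,0.018,-0.02],"delta_rot": [0,0,0],"claw": 0.04},{"slide": [0.003,0.018,-0.045],"delta_rot": [0,0,0],"claw": 0.04},{"slide": [0.003,0.018,-0.045],"delta_rot": [0,0,0],"claw": 0.04},{"slide": [0.003,0.018,-0.045],"delta_rot": [0,0,0],"claw": 0.04}])

```text
time_s: 34.82
ee_pos: [0.5453, -0.0502, 0.0127]
orientation: [[-0.998, -0.059, -0.005], [-0.059, 0.998, 0.003], [0.005, 0.004, -1.0]]
ft_force: [-0.0, 0.6, -0.7]
width: 0.0587
```

```bash
python3 -c "
from h import *
bay(-.141,-.167)"
```

```text
t 34.8 at [ 0.5453 -0.0502  0.0127] slide [ 0.0526  0.0007 -0.0032] rot [-0.2 -0.3 -0. ] w 0.0587 q [-0.33  0.04 -0.38  1.17  0.   -0.39] F [-0.   0.6 -0.7]
```

Call:
drive_tool(deltas=[{"slide": [0,-0.001,0],"delta_rot": [0,0,0],"claw": 0.04},{"slide": [0.01,-0.001,0],"delta_rot": [0,0,0],"claw": 0.04},{"slide": [0.018,0,0],"delta_rot": [0,0,0],"claw": 0.04},{"slide": [0.026,0,0],"delta_rot": [0,0,0],"claw": 0.04},{"slide": [0.034,0.0005,0],"delta_rot": [0,0,0],"claw": 0.04},{"slide": [0.042,0.001,0],"delta_rot": [0,0,0],"claw": 0.04},{"slide": [0.052,0.0015,0],"delta_rot": [0,0,0],"claw": 0.04},{"slide": [0.052,0.0015,0],"delta_rot": [0,0,0],"claw": 0.04}])

```text
time_s: 35.48
ee_pos: [0.6007, -0.0498, 0.0147]
orientation: [[-0.998, -0.059, 0.0], [-0.059, 0.998, 0.002], [-0.0, 0.002, -1.0]]
ft_force: [0.5, 0.6, -0.5]
width: 0.0588
```

Call:
drive_tool(deltas=[{"slide": [0,0,-0.004],"delta_rot": [0,0,0],"claw": 0.04}])

```text
time_s: 35.57
ee_pos: [0.5997, -0.0497, 0.0108]
orientation: [[-0.998, -0.059, -0.0], [-0.059, 0.998, 0.002], [0.0, 0.002, -1.0]]
ft_force: [-0.7, 0.4, -0.8]
width: 0.0585
```

Call:
drive_tool(deltas=[{"slide": [0,0,0],"delta_rot": [0,0,0],"claw": 0.0854},{"slide": [0,0,0],"delta_rot": [0,0,0],"claw": 0.0854},{"slide": [0,0,0],"delta_rot": [0,0,0],"claw": 0.0854},{"slide": [-0.01,0,0.03],"delta_rot": [0,0,0],"claw": 0.0854},{"slide": [-0.03,-0.001,0.06],"delta_rot": [0.4,-6,0],"claw": 0.0854},{"slide": [-0.064,-0.0035,0.07],"delta_rot": [0.8,-13,0],"claw": 0.0},{"slide": [-0.066,-0.0038,0.07],"delta_rot": [1.2,-19,0],"claw": 0.0},{"slide": [-0.066,-0.0038,0.07],"delta_rot": [1.5,-25,0],"claw": 0.0}])

```text
time_s: 36.23
ee_pos: [0.5373, -0.053, 0.0806]
orientation: [[-0.966, -0.059, 0.252], [-0.055, 0.998, 0.02], [-0.252, 0.006, -0.968]]
ft_force: [0.8, 1.9, 1.0]
width: 0.0517
```

Call:
drive_tool(deltas=[{"slide": [0,0,0],"delta_rot": [0,0,0],"claw": 0.0},{"slide": [0,0,-0.03],"delta_rot": [0,0,0],"claw": 0.0},{"slide": [0,0,-0.06],"delta_rot": [0,0,0],"claw": 0.0},{"slide": [0,0,-0.06],"delta_rot": [0,0,0],"claw": 0.0},{"slide": [0,0,-0.06],"delta_rot": [0,0,0],"claw": 0.0}])

```text
time_s: 36.65
ee_pos: [0.5361, -0.0521, 0.0178]
orientation: [[-0.968, -0.058, 0.244], [-0.055, 0.998, 0.023], [-0.245, 0.009, -0.97]]
ft_force: [0.7, 0.2, 1.1]
width: 0.0002
```

Call:
drive_tool(deltas=[{"slide": [0.014,0.001,0],"delta_rot": [0.2,-3,0],"claw": 0.0},{"slide": [0.027,0.0015,0],"delta_rot": [0.4,-6,0],"claw": 0.0},{"slide": [0.04,0.0022,0],"delta_rot": [0.6,-9,0],"claw": 0.0},{"slide": [0.053,0.003,0],"delta_rot": [0.8,-13,0],"claw": 0.0},{"slide": [0.066,0.004,0],"delta_rot": [1,-17,0],"claw": 0.0},{"slide": [0.079,0.0047,0],"delta_rot": [1.2,-21,0],"claw": 0.0},{"slide": [0.09,0.0053,0],"delta_rot": [1.5,-25,0],"claw": 0.0},{"slide": [0.1,0.006,0],"delta_rot": [1.5,-25,0],"claw": 0.0}])

```text
time_s: 37.32
ee_pos: [0.6357, -0.0456, 0.0172]
orientation: [[-0.772, -0.062, 0.633], [-0.042, 0.998, 0.046], [-0.635, 0.009, -0.773]]
ft_force: [-1.9, -0.2, -0.6]
width: 0.0002
```

Call:
drive_tool(deltas=[{"slide": [0.004,0.0003,0.001],"delta_rot": [0,0,0],"claw": 0.0},{"slide": [0.008,0.0005,0.002],"delta_rot": [0,0,0],"claw": 0.0},{"slide": [0.012,0.0007,0.002],"delta_rot": [0,0,0],"claw": 0.0},{"slide": [0.016,0.0009,0.002],"delta_rot": [0,0,0],"claw": 0.0},{"slide": [0.018,0.001,0.002],"delta_rot": [0,0,0],"claw": 0.0},{"slide": [0.018,0.001,0.002],"delta_rot": [0,0,0],"claw": 0.0}])

```text
time_s: 37.82
ee_pos: [0.6537, -0.0455, 0.0196]
orientation: [[-0.775, -0.061, 0.629], [-0.042, 0.998, 0.045], [-0.63, 0.009, -0.776]]
ft_force: [-23.7, -1.1, 10.2]
width: 0.0004
```

Call:
drive_tool(deltas=[{"slide": [-0.02,0,0.002],"delta_rot": [0,0,0],"claw": 0.0},{"slide": [-0.05,-0.003,0.005],"delta_rot": [-0.4,7,0],"claw": 0.0},{"slide": [-0.08,-0.005,0.03],"delta_rot": [-0.7,14,0],"claw": 0.0},{"slide": [-0.11,-0.01,0.06],"delta_rot": [-1,21,0],"claw": 0.0},{"slide": [-0.13,-0.01,0.1],"delta_rot": [-1.4,28,0],"claw": 0.0},{"slide": [-0.15,-0.01,0.14],"delta_rot": [-1.8,35,0],"claw": 0.0},{"slide": [-0.17,0,0.18],"delta_rot": [-2.5,39,0],"claw": 0.06},{"slide": [-0.17,0.03,0.2],"delta_rot": [-2.5,39,0],"claw": 0.06}])

```text
time_s: 38.48
ee_pos: [0.4877, -0.0248, 0.2151]
orientation: [[-0.998, -0.055, -0.001], [-0.055, 0.998, 0.002], [0.001, 0.002, -1.0]]
ft_force: [1.7, 0.9, 0.5]
width: 0.0233
```

Call:
drive_tool(deltas=[{"slide": [0,0.03,0],"delta_rot": [0,0,7],"claw": 0.06},{"slide": [0,0.06,0],"delta_rot": [0,0,14],"claw": 0.06},{"slide": [0,0.09,0],"delta_rot": [0,0,21],"claw": 0.06},{"slide": [0,0.12,0],"delta_rot": [0,0,28],"claw": 0.06},{"slide": [0,0.15,0],"delta_rot": [0,0,35],"claw": 0.06},{"slide": [0,0.18,0],"delta_rot": [0,0,42],"claw": 0.06},{"slide": [0,0.21,0],"delta_rot": [0,0,49],"claw": 0.06},{"slide": [0,0.24,0],"delta_rot": [0,0,56],"claw": 0.06}])

```text
time_s: 39.15
ee_pos: [0.4876, 0.2193, 0.2138]
orientation: [[-0.505, -0.863, 0.0], [-0.863, 0.505, 0.007], [-0.006, 0.003, -1.0]]
ft_force: [0.9, -0.4, 0.1]
width: 0.06
```

Call:
drive_tool(deltas=[{"slide": [0,0.01,0],"delta_rot": [0,0,7],"claw": 0.06},{"slide": [0,0.02,0],"delta_rot": [0,0,14],"claw": 0.06},{"slide": [0,0.02,0],"delta_rot": [0,0,21],"claw": 0.06},{"slide": [0,0.02,0],"delta_rot": [0,0,28],"claw": 0.06},{"slide": [0,0.02,0],"delta_rot": [0,0,28],"claw": 0.06}])

```text
time_s: 39.57
ee_pos: [0.4877, 0.238, 0.2135]
orientation: [[-0.041, -0.999, -0.003], [-0.999, 0.041, 0.006], [-0.005, 0.003, -1.0]]
ft_force: [-0.3, -0.6, 0.1]
width: 0.0596
```

```bash
python3 - <<'E'
from h import *
go([.4836,.2533,.1155],178.2)
c=snap('top','topA.png')
n,l,st,ce=cv2.connectedComponentsWithStats(redmask(c)); print([(int(st[i,4]),ce[i].round().tolist(),ray(c,*ce[i],.02)[:2].round(3).tolist()) for i in range(1,n) if st[i,4]>100])
E
```

```text
t 39.6 at [0.4877 0.238  0.2135] slide [-0.0041  0.0153 -0.098 ] rot [-0.3 -0.2  0.5] w 0.0596 q [ 0.21 -0.07 -0.11  1.53  0.01 -1.32] F [-0.3 -0.6  0.1]
[(25817, [203.0, 289.0], [0.443, 0.25]), (239, [287.0, 190.0], [0.68, -0.042]), (248, [264.0, 196.0], [0.676, 0.029]), (236, [240.0, 202.0], [0.671, 0.102]), (261, [363.0, 411.0], [0.049, -0.085])]
```

Call:
drive_tool(deltas=[{"slide": [-0.004,0.015,0],"delta_rot": [-0.3,0,0.5],"claw": 0.06},{"slide": [-0.004,0.015,-0.03],"delta_rot": [-0.3,0,0.5],"claw": 0.06},{"slide": [-0.004,0.015,-0.06],"delta_rot": [-0.3,0,0.5],"claw": 0.06},{"slide": [-0.004,0.015,-0.09],"delta_rot": [-0.3,0,0.5],"claw": 0.06},{"slide": [-0.004,0.015,-0.098],"delta_rot": [-0.3,0,0.5],"claw": 0.06},{"slide": [-0.004,0.015,-0.098],"delta_rot": [-0.3,0,0.5],"claw": 0.0},{"slide": [-0.004,0.015,-0.098],"delta_rot": [-0.3,0,0.5],"claw": 0.0},{"slide": [-0.004,0.015,-0.098],"delta_rot": [-0.3,0,0.5],"claw": 0.0}])

```text
time_s: 40.28
ee_pos: [0.4845, 0.2527, 0.1172]
orientation: [[-0.04, -0.999, -0.001], [-0.999, 0.04, 0.001], [-0.001, 0.001, -1.0]]
ft_force: [0.4, 1.1, 0.1]
width: 0.0243
```

Call:
drive_tool(deltas=[{"slide": [0,0,0],"delta_rot": [0,0,0],"claw": 0.0},{"slide": [0,0,0],"delta_rot": [0,0,0],"claw": 0.0},{"slide": [0,0,0],"delta_rot": [0,0,0],"claw": 0.0},{"slide": [0,0,0],"delta_rot": [0,0,0],"claw": 0.0}])

```text
time_s: 40.62
ee_pos: [0.4835, 0.2528, 0.1172]
orientation: [[-0.039, -0.999, -0.002], [-0.999, 0.039, 0.001], [-0.001, 0.002, -1.0]]
ft_force: [-6.3, -0.1, 7.8]
width: 0.0102
```

```bash
python3 - <<'E'
from h import *
cp=[.7288,.1285,.0584]; g=lambda t:handle(t,cp)
for ts in ([1.48,1.4,1.3,1.2,1.1,1.0,.95],[.95,.9,.8,.7,.6],[.6,.5,.4,.3,.2,.1,.05,0]):
    for t in ts: print(t,g(t).round(4),(g(t)-g(ts[0])).round(4),round(np.degrees(t-ts[0]),1))
s=telemetry.get_state();print(s['ee_pos'],s['ft_force'],s['width'])
E
```

```text
1.48 [0.4849 0.2513] [0. 0.] 0.0
1.4 [0.4842 0.2312] [-0.0007 -0.0201] -4.6
1.3 [0.4847 0.2069] [-0.0002 -0.0443] -10.3
1.2 [0.4866 0.1839] [ 0.0017 -0.0674] -16.0
1.1 [0.49   0.1623] [ 0.0051 -0.089 ] -21.8
1.0 [0.4948 0.1423] [ 0.0099 -0.109 ] -27.5
0.95 [0.4977 0.133 ] [ 0.0128 -0.1183] -30.4
0.95 [0.4977 0.133 ] [0. 0.] 0.0
0.9 [0.501  0.1241] [ 0.0033 -0.0088] -2.9
0.8 [0.5085 0.108 ] [ 0.0107 -0.025 ] -8.6
0.7 [0.5172 0.0941] [ 0.0195 -0.0389] -14.3
0.6 [0.5271 0.0824] [ 0.0293 -0.0505] -20.1
0.6 [0.5271 0.0824] [0. 0.] 0.0
0.5 [0.538  0.0732] [ 0.0109 -0.0092] -5.7
0.4 [0.5499 0.0666] [ 0.0228 -0.0159] -11.5
0.3 [0.5626 0.0625] [ 0.0355 -0.0199] -17.2
0.2 [0.5759 0.0611] [ 0.0488 -0.0214] -22.9
0.1 [0.5899 0.0623] [ 0.0628 -0.0202] -28.6
0.05 [0.597  0.0639] [ 0.0699 -0.0186] -31.5
0 [0.6042 0.0661] [ 0.0771 -0.0163] -34.4
[0.48350883 0.25279876 0.11723612] [-6.29169999 -0.06756268  7.83935051] 0.010192926520117778
```

Call:
drive_tool(deltas=[{"slide": [-0.0005,-0.01,0],"delta_rot": [0,0,-2.3],"claw": 0.0},{"slide": [-0.0007,-0.02,0],"delta_rot": [0,0,-4.6],"claw": 0.0},{"slide": [0,-0.033,0],"delta_rot": [0,0,-7.5],"claw": 0.0},{"slide": [0,-0.0445,0],"delta_rot": [0,0,-10.3],"claw": 0.0},{"slide": [0.001,-0.056,0],"delta_rot": [0,0,-13.2],"claw": 0.0},{"slide": [0.002,-0.0675,0],"delta_rot": [0,0,-16],"claw": 0.0},{"slide": [0.004,-0.0785,0],"delta_rot": [0,0,-19],"claw": 0.0},{"slide": [0.0055,-0.089,0],"delta_rot": [0,0,-21.8],"claw": 0.0}])

```text
time_s: 41.28
ee_pos: [0.4897, 0.1632, 0.1173]
orientation: [[-0.409, -0.912, -0.001], [-0.912, 0.409, 0.002], [-0.002, 0.001, -1.0]]
ft_force: [0.3, 1.4, 4.6]
width: 0.01
```

Call:
drive_tool(deltas=[{"slide": [0.0025,-0.01,0],"delta_rot": [0,0,-2.9],"claw": 0.0},{"slide": [0.005,-0.02,0],"delta_rot": [0,0,-5.7],"claw": 0.0},{"slide": [0.0075,-0.029,0],"delta_rot": [0,0,-8.6],"claw": 0.0},{"slide": [0.011,-0.038,0],"delta_rot": [0,0,-11.5],"claw": 0.0},{"slide": [0.011,-0.038,0],"delta_rot": [0,0,-11.5],"claw": 0.0}])

```text
time_s: 41.7
ee_pos: [0.5015, 0.1241, 0.1172]
orientation: [[-0.584, -0.812, 0.001], [-0.812, 0.584, 0.002], [-0.002, 0.0, -1.0]]
ft_force: [-0.2, -2.2, 7.1]
width: 0.0104
```

Call:
drive_tool(deltas=[{"slide": [0.0037,-0.008,0],"delta_rot": [0,0,-2.9],"claw": 0.0},{"slide": [0.0075,-0.016,0],"delta_rot": [0,0,-5.7],"claw": 0.0},{"slide": [0.0118,-0.023,0],"delta_rot": [0,0,-8.6],"claw": 0.0},{"slide": [0.0162,-0.03,0],"delta_rot": [0,0,-11.5],"claw": 0.0},{"slide": [0.021,-0.036,0],"delta_rot": [0,0,-14.3],"claw": 0.0},{"slide": [0.026,-0.0415,0],"delta_rot": [0,0,-17.2],"claw": 0.0},{"slide": [0.0315,-0.0465,0],"delta_rot": [0,0,-20],"claw": 0.0},{"slide": [0.037,-0.051,0],"delta_rot": [0,0,-22.9],"claw": 0.0}])

```text
time_s: 42.37
ee_pos: [0.5377, 0.0738, 0.1172]
orientation: [[-0.853, -0.522, 0.0], [-0.522, 0.853, 0.002], [-0.001, 0.001, -1.0]]
ft_force: [-3.2, -2.0, 8.0]
width: 0.0103
```

Call:
drive_tool(deltas=[{"slide": [0.006,-0.0035,0],"delta_rot": [0,0,-2.9],"claw": 0.0},{"slide": [0.012,-0.0066,0],"delta_rot": [0,0,-5.7],"claw": 0.0},{"slide": [0.018,-0.009,0],"delta_rot": [0,0,-8.6],"claw": 0.0},{"slide": [0.0246,-0.0107,0],"delta_rot": [0,0,-11.5],"claw": 0.0},{"slide": [0.0246,-0.0107,0],"delta_rot": [0,0,-11.5],"claw": 0.0}])

```text
time_s: 42.78
ee_pos: [0.5634, 0.0614, 0.1173]
orientation: [[-0.941, -0.34, 0.002], [-0.34, 0.941, -0.001], [-0.002, -0.002, -1.0]]
ft_force: [-0.4, -11.2, 6.2]
width: 0.0097
```

Call:
drive_tool(deltas=[{"slide": [0.0066,-0.0025,0],"delta_rot": [0,0,-2.9],"claw": 0.0},{"slide": [0.0133,-0.0035,0],"delta_rot": [0,0,-5.7],"claw": 0.0},{"slide": [0.0203,-0.0035,0],"delta_rot": [0,0,-8.6],"claw": 0.0},{"slide": [0.0273,-0.003,0],"delta_rot": [0,0,-11.5],"claw": 0.0},{"slide": [0.0335,-0.0015,0],"delta_rot": [0,0,-14.3],"claw": 0.0},{"slide": [0.038,-0.0005,0],"delta_rot": [0,0,-15.5],"claw": 0.0},{"slide": [0.0416,0.0005,0],"delta_rot": [0,0,-17.2],"claw": 0.0},{"slide": [0.0416,0.0005,0],"delta_rot": [0,0,-17.2],"claw": 0.0}])

```text
time_s: 43.45
ee_pos: [0.6053, 0.0632, 0.1174]
orientation: [[-0.999, -0.049, 0.005], [-0.049, 0.999, 0.001], [-0.005, 0.001, -1.0]]
ft_force: [4.2, -5.8, 4.0]
width: 0.0102
```

Call:
drive_tool(deltas=[{"slide": [0.003,0,0],"delta_rot": [0,0,-0.5],"claw": 0.0},{"slide": [0.005,0,0],"delta_rot": [0,0,-0.5],"claw": 0.0},{"slide": [0.005,0,0],"delta_rot": [0,0,-0.5],"claw": 0.0}])

```text
time_s: 43.7
ee_pos: [0.6062, 0.0634, 0.1171]
orientation: [[-0.999, -0.042, -0.003], [-0.042, 0.999, 0.001], [0.003, 0.001, -1.0]]
ft_force: [-17.6, -6.3, 16.9]
width: 0.0103
```

Call:
drive_tool(deltas=[{"slide": [0.003,0,0],"delta_rot": [0,0,0],"claw": 0.0},{"slide": [0.003,0,0],"delta_rot": [0,0,0],"claw": 0.0}])

```text
time_s: 43.87
ee_pos: [0.6065, 0.0634, 0.1169]
orientation: [[-0.999, -0.042, -0.009], [-0.042, 0.999, 0.001], [0.009, 0.001, -1.0]]
ft_force: [-34.4, -8.3, 24.8]
width: 0.0101
```

Call:
drive_tool(deltas=[{"slide": [-0.006,0,0],"delta_rot": [0,0,0],"claw": 0.0},{"slide": [-0.006,0,0],"delta_rot": [0,0,0],"claw": 0.04},{"slide": [-0.006,0,0],"delta_rot": [0,0,0],"claw": 0.06},{"slide": [-0.006,0,0],"delta_rot": [0,0,0],"claw": 0.06},{"slide": [-0.006,0,0.03],"delta_rot": [0,0,0],"claw": 0.06},{"slide": [-0.006,0,0.07],"delta_rot": [0,0,0],"claw": 0.06},{"slide": [-0.006,0,0.11],"delta_rot": [0,0,0],"claw": 0.06},{"slide": [-0.02,-0.06,0.15],"delta_rot": [0,0,0],"claw": 0.06}])

```text
time_s: 44.53
ee_pos: [0.5983, 0.034, 0.2521]
orientation: [[-0.999, -0.047, 0.005], [-0.047, 0.999, 0.005], [-0.005, 0.005, -1.0]]
ft_force: [1.9, -0.5, 0.9]
width: 0.0598
```

Call:
drive_tool(deltas=[{"slide": [-0.02,-0.04,0.03],"delta_rot": [0,0,0],"claw": 0.06},{"slide": [-0.05,-0.08,0.03],"delta_rot": [0,0,0],"claw": 0.06},{"slide": [-0.08,-0.12,0.03],"delta_rot": [0,0,0],"claw": 0.06},{"slide": [-0.1,-0.16,0.03],"delta_rot": [0,0,0],"claw": 0.06},{"slide": [-0.1,-0.2,0.03],"delta_rot": [0,0,0],"claw": 0.06},{"slide": [-0.1,-0.23,0.03],"delta_rot": [0,0,0],"claw": 0.06}])

```text
time_s: 45.03
ee_pos: [0.4973, -0.1873, 0.2785]
orientation: [[-0.999, -0.043, 0.001], [-0.043, 0.999, 0.003], [-0.001, 0.003, -1.0]]
ft_force: [1.8, 0.0, 0.5]
width: 0.0601
```

```bash
python3 - <<'E'
from h import *
CPk=[.7288,.127,.0590]
k=T(CPk,[[-.042,.040,.214]])[0]; print('knob',k)
go(k,93.4)
cs=[snap('top','topB.png'),snap('side','sideB.png')]
import numpy as np
# knob estimate from dark blob inside white dial (top cam), several bar angles scored by darkness
rows=[]
for c in cs:
    g=cv2.cvtColor(c['color'],cv2.COLOR_RGB2GRAY).astype(float); b=[]
    for th in np.arange(-.2,1.6,.1):
        best=1e9
        for dx in np.arange(-.012,.0121,.003):
            for dy in np.arange(-.012,.0121,.003):
                P=[[k[0]+dx,k[1]+dy,CPk[2]-th]]
                pts=T(P[0],[[u,v,.213] for u in np.linspace(-.019,.019,9) for v in (-.004,0,.004)])
                q=np.array([pix(c,x) for x in pts]).astype(np.float32)
                v=cv2.remap(g.astype(np.float32),q[:,0].reshape(1,-1),q[:,1].reshape(1,-1),cv2.INTER_LINEAR).mean()
                if v<best: best=v; w=(dx,dy)
        b.append((round(th,1),round(best),w[0].round(3),w[1].round(3)))
    print(sorted(b,key=lambda x:x[1])[:5])
a=cv2.resize(cs[0]['color'][115:235,140:320],(720,480),interpolation=cv2.INTER_CUBIC)
cv2.imwrite('pics/vB.png',a[:,:,::-1])
E
```

```text
knob [0.68451445 0.16445384 0.214     ]
t 45.0 at [ 0.4973 -0.1873  0.2785] slide [ 0.1872  0.3517 -0.0645] rot [-0.2  0.1  0.9] w 0.0601 q [-0.61 -0.09 -0.01  1.65  0.   -0.65] F [1.8 0.  0.5]
[(np.float64(0.8), 43, np.float64(-0.012), np.float64(-0.003)), (np.float64(0.7), 44, np.float64(-0.012), np.float64(-0.003)), (np.float64(0.9), 45, np.float64(-0.012), np.float64(-0.0)), (np.float64(1.0), 45, np.float64(-0.012), np.float64(-0.0)), (np.float64(0.6), 46, np.float64(-0.012), np.float64(-0.003))]
[(np.float64(-0.2), 96, np.float64(0.012), np.float64(0.012)), (np.float64(-0.1), 96, np.float64(0.012), np.float64(0.012)), (np.float64(0.0), 96, np.float64(0.012), np.float64(0.012)), (np.float64(0.1), 96, np.float64(0.012), np.float64(0.012)), (np.float64(0.2), 96, np.float64(0.012), np.float64(0.012))]
```

Call:
drive_tool(deltas=[{"slide": [0.1,0.2,0],"delta_rot": [0,0,-39.2],"claw": 0.06},{"slide": [0.1,0.2,0],"delta_rot": [0,0,-39.2],"claw": 0.06},{"slide": [0.1,0.2,0],"delta_rot": [0,0,-39.2],"claw": 0.06},{"slide": [0.1,0.2,0],"delta_rot": [0,0,-39.2],"claw": 0.06},{"slide": [0.1,0.2,0],"delta_rot": [0,0,-39.2],"claw": 0.06},{"slide": [0.1,0.2,0],"delta_rot": [0,0,-39.2],"claw": 0.06},{"slide": [0.12,0.23,0],"delta_rot": [0,0,-39.2],"claw": 0.06},{"slide": [0.14,0.26,0],"delta_rot": [0,0,-39.2],"claw": 0.06}])

```text
time_s: 45.8
ee_pos: [0.6389, 0.0766, 0.2776]
orientation: [[-0.801, 0.599, 0.003], [0.599, 0.801, 0.003], [-0.0, 0.004, -1.0]]
ft_force: [0.5, -0.6, 0.7]
width: 0.06
```

Call:
drive_tool(deltas=[{"slide": [0.02,0.03,0],"delta_rot": [0,0,0],"claw": 0.06},{"slide": [0.035,0.06,0],"delta_rot": [0,0,0],"claw": 0.06},{"slide": [0.047,0.089,0],"delta_rot": [0,0,0],"claw": 0.06},{"slide": [0.047,0.089,-0.02],"delta_rot": [0,0,0],"claw": 0.06},{"slide": [0.047,0.089,-0.03],"delta_rot": [0,0,0],"claw": 0.06},{"slide": [0.047,0.089,-0.03],"delta_rot": [0,0,0],"claw": 0.06}])

```text
time_s: 46.3
ee_pos: [0.6844, 0.1644, 0.2439]
orientation: [[-0.802, 0.597, -0.002], [0.597, 0.802, 0.003], [0.004, 0.001, -1.0]]
ft_force: [-0.2, 0.5, -0.9]
width: 0.0597
```

```bash
python3 - <<'E'
from h import *
go([.684,.162,.192],53.3)
c=snap('side','sideC.png'); d=snap('top','topC.png')
a=cv2.resize(c['color'][95:205,195:325],(780,600),interpolation=cv2.INTER_CUBIC)
cv2.imwrite('pics/vC.png',a[:,:,::-1])
E
```

```text
t 46.3 at [0.6844 0.1644 0.2439] slide [-0.0004 -0.0024 -0.0519] rot [-0.2 -0.1 -0. ] w 0.0597 q [0.05 0.45 0.53 1.65 0.   0.69] F [-0.2  0.5 -0.9]
```

View pics/vC.png

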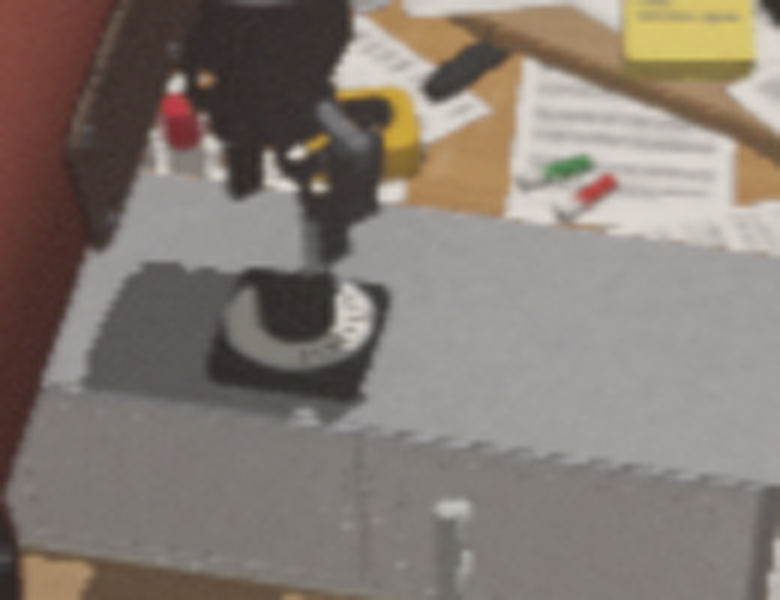

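Side view: the door looks flush, with no white sliver left. The fingertips at (243,195) and (318,262) hover over the knob, whose ring centre is about (298,322). That was the 16th and last view, so checks from here are numeric.

```bash
python3 - <<'E'
from h import *
c=load('sideC.png'); P=lambda u,v:(u/6+195,v/(600/110)+95)
e=telemetry.get_state()['ee_pos']; print(e)
t=ray(c,*P(280,228),e[2]+.006); print('tips seen',t,'bias',e-t)
for z in(.17,.18,.188): print(z,ray(c,*P(298,322),z)+[*(e-t)[:2],0])
print('base square',ray(c,*P(298,340),.163))
E
```

```text
[0.68495252 0.16338555 0.24728215]
tips seen [0.67668109 0.16257121 0.25328215] bias [ 0.00827142  0.00081434 -0.006     ]
0.17 [0.69771356 0.16376588 0.17      ]
0.18 [0.6886523  0.16026731 0.18      ]
0.188 [0.6814033  0.15746846 0.188     ]
base square [0.68258665 0.1612345  0.163     ]
```

Call:
drive_tool(deltas=[{"slide": [0,-0.0015,-0.015],"delta_rot": [0,0,0],"claw": 0.06},{"slide": [0,-0.0015,-0.03],"delta_rot": [0,0,0],"claw": 0.06},{"slide": [0,-0.0015,-0.045],"delta_rot": [0,0,0],"claw": 0.06},{"slide": [0,-0.0015,-0.054],"delta_rot": [0,0,0],"claw": 0.06},{"slide": [0,-0.0015,-0.054],"delta_rot": [0,0,0],"claw": 0.03},{"slide": [0,-0.0015,-0.054],"delta_rot": [0,0,0],"claw": 0.0},{"slide": [0,-0.0015,-0.054],"delta_rot": [0,0,0],"claw": 0.0},{"slide": [0,-0.0015,-0.054],"delta_rot": [0,0,0],"claw": 0.0}])

```text
time_s: 47.07
ee_pos: [0.6859, 0.1608, 0.1951]
orientation: [[-0.801, 0.599, 0.004], [0.599, 0.801, 0.002], [-0.002, 0.004, -1.0]]
ft_force: [-0.5, -5.4, 0.5]
width: 0.0116
```

Call:
drive_tool(deltas=[{"slide": [0,0,0],"delta_rot": [0,0,0],"claw": 0.0},{"slide": [0,0,0],"delta_rot": [0,0,0],"claw": 0.0}])

```text
time_s: 47.23
ee_pos: [0.6857, 0.1605, 0.1952]
orientation: [[-0.8, 0.599, 0.004], [0.599, 0.8, 0.002], [-0.002, 0.004, -1.0]]
ft_force: [-1.8, -5.3, 4.7]
width: 0.0088
```

```bash
python3 -c "
from h import *
s=telemetry.get_state(); print(s['ee_pos'],s['ft_force'].round(1),s['moment'].round(2),s['width'],s['orientation'][:,1])"
```

```text
[0.68571778 0.16050547 0.19520272] [-1.8 -5.3  4.7] [-1.    0.62 -0.02] 0.008762238619579386 [0.59939679 0.80044393 0.00360668]
```

Call:
drive_tool(deltas=[{"slide": [0,-0.001,0],"delta_rot": [0,0,5],"claw": 0.0},{"slide": [0,-0.001,0],"delta_rot": [0,0,10],"claw": 0.0},{"slide": [0,-0.001,0],"delta_rot": [0,0,15],"claw": 0.0},{"slide": [0,-0.001,0],"delta_rot": [0,0,20],"claw": 0.0},{"slide": [0,-0.001,0],"delta_rot": [0,0,25],"claw": 0.0},{"slide": [0,-0.001,0],"delta_rot": [0,0,30],"claw": 0.0},{"slide": [0,-0.001,0],"delta_rot": [0,0,34],"claw": 0.0},{"slide": [0,-0.001,0],"delta_rot": [0,0,34],"claw": 0.0}])

```text
time_s: 47.9
ee_pos: [0.6864, 0.1624, 0.1953]
orientation: [[-0.999, 0.043, 0.004], [0.043, 0.999, 0.007], [-0.004, 0.008, -1.0]]
ft_force: [3.4, 8.6, 1.3]
width: 0.0088
```

```bash
python3 -c "
from h import *
s=telemetry.get_state(); y=s['orientation'][:,1];print(s['ee_pos'],s['ft_force'].round(1),s['moment'].round(3),s['width'],np.degrees(np.arctan2(y[1],y[0])))"
```

```text
[0.68639002 0.16239118 0.19527431] [3.4 8.6 1.3] [ 1.618 -0.511 -0.025] 0.008781325517329337 87.54095542807232
```

Call:
drive_tool(deltas=[{"slide": [0,0.002,0],"delta_rot": [0,0,2],"claw": 0.0},{"slide": [0,0.002,0],"delta_rot": [0,0,4],"claw": 0.0},{"slide": [0,0.002,0],"delta_rot": [0,0,5],"claw": 0.0},{"slide": [0,0.002,0],"delta_rot": [0,0,5],"claw": 0.0}])

```text
time_s: 48.23
ee_pos: [0.6864, 0.1628, 0.1952]
orientation: [[-0.999, -0.039, 0.003], [-0.039, 0.999, 0.005], [-0.003, 0.005, -1.0]]
ft_force: [3.1, 2.3, 6.5]
width: 0.0089
```

```bash
cat > st.py <<'E'
from h import *
s=telemetry.get_state(); y=s['orientation'][:,1];print(s['ee_pos'],s['ft_force'].round(1),s['moment'].round(3),s['width'],np.degrees(np.arctan2(y[1],y[0])))
E
python3 st.py
```

```text
[0.6863726  0.16281443 0.19519642] [3.1 2.3 6.5] [ 0.476 -0.565  0.039] 0.008917518207309722 92.2482627071546
```

Call:
drive_tool(deltas=[{"slide": [0,0,0],"delta_rot": [0,0,1.5],"claw": 0.0},{"slide": [0,0,0],"delta_rot": [0,0,2.5],"claw": 0.0},{"slide": [0,0,0],"delta_rot": [0,0,2.5],"claw": 0.0}])

```text
time_s: 48.48
ee_pos: [0.6864, 0.1629, 0.1952]
orientation: [[-0.997, -0.082, 0.003], [-0.082, 0.997, 0.005], [-0.004, 0.005, -1.0]]
ft_force: [2.7, 3.1, 5.4]
width: 0.0089
```

```bash
python3 st.py
```

```text
[0.68636726 0.16290923 0.19522366] [2.7 3.1 5.4] [ 0.655 -0.521 -0.611] 0.008884666744200992 94.68233378948335
```

Call:
drive_tool(deltas=[{"slide": [0,0,0],"delta_rot": [0,0,0],"claw": 0.04},{"slide": [0,0,0],"delta_rot": [0,0,0],"claw": 0.06},{"slide": [0,0,0],"delta_rot": [0,0,0],"claw": 0.06},{"slide": [0,0,0.03],"delta_rot": [0,0,0],"claw": 0.06},{"slide": [0,0,0.06],"delta_rot": [0,0,0],"claw": 0.06},{"slide": [-0.03,-0.02,0.08],"delta_rot": [0,0,0],"claw": 0.06},{"slide": [-0.06,-0.05,0.08],"delta_rot": [0,0,0],"claw": 0.06},{"slide": [-0.09,-0.08,0.08],"delta_rot": [0,0,0],"claw": 0.06}])

```text
time_s: 49.15
ee_pos: [0.5961, 0.083, 0.274]
orientation: [[-0.997, -0.083, 0.001], [-0.083, 0.997, 0.004], [-0.001, 0.003, -1.0]]
ft_force: [-0.3, 0.2, 0.8]
width: 0.06
```

Call:
drive_tool(deltas=[{"slide": [-0.02,-0.04,0],"delta_rot": [0,0,0],"claw": 0.06},{"slide": [-0.05,-0.08,0],"delta_rot": [0,0,0],"claw": 0.06},{"slide": [-0.08,-0.12,0],"delta_rot": [0,0,0],"claw": 0.06},{"slide": [-0.1,-0.16,0],"delta_rot": [0,0,0],"claw": 0.06},{"slide": [-0.1,-0.2,0],"delta_rot": [0,0,0],"claw": 0.06},{"slide": [-0.1,-0.24,0],"delta_rot": [0,0,0],"claw": 0.06},{"slide": [-0.1,-0.27,0],"delta_rot": [0,0,0],"claw": 0.06},{"slide": [-0.1,-0.27,0],"delta_rot": [0,0,0],"claw": 0.06}])

```text
time_s: 49.82
ee_pos: [0.4953, -0.1921, 0.2727]
orientation: [[-0.997, -0.077, -0.001], [-0.077, 0.997, 0.003], [0.001, 0.003, -1.0]]
ft_force: [0.6, -0.2, -0.7]
width: 0.06
```

```bash
python3 - <<'E'
from h import *
cs=[snap('top','topD.png'),snap('side','sideD.png')]
s=telemetry.get_state(); print(s['time_s'],s['ee_pos'],s['ft_force'].round(1))
k=[.6864,.1629,.214]; 
for n0,c in zip(('top','side'),cs):
    g=cv2.cvtColor(c['color'],cv2.COLOR_RGB2GRAY).astype(np.float32); b=[]
    for th in np.arange(-.4,1.2,.1):
        best=1e9
        for dx in np.arange(-.014,.0141,.002):
            for dy in np.arange(-.008,.0081,.002):
                pts=T([k[0]+dx,k[1]+dy,.059-th],[[u,v,.213] for u in np.linspace(-.019,.019,9) for v in (-.004,0,.004)])
                q=np.array([pix(c,x) for x in pts]).astype(np.float32)
                best=min(best,cv2.remap(g,q[:,:1].T,q[:,1:].T,cv2.INTER_LINEAR).mean())
        b.append((round(float(th),1),int(best)))
    print(n0,b)
# change of sliver at door top / bystanders between first and now
for n0,c in zip(('top0.png','side0.png'),cs):
    o=load(n0); d=cv2.absdiff(o['color'],c['color']).max(2)
    for nm,X in (('mouse',[.545,-.384,.02]),('tin',[.353,.178,.02]),('tumbler',[.63,.40,.1])):
        u,v=pix(c,X).astype(int); print(n0,nm,int(d[v-15:v+15,u-18:u+18].max()),round(float(d[v-15:v+15,u-18:u+18].mean()),1))
E
```

```text
49.9167 [ 0.49573611 -0.18814064  0.27289114] [0.5 0.1 0.7]
top [(-0.4, 59), (-0.3, 56), (-0.2, 54), (-0.1, 52), (-0.0, 51), (0.1, 51), (0.2, 53), (0.3, 55), (0.4, 58), (0.5, 60), (0.6, 63), (0.7, 65), (0.8, 67), (0.9, 68), (1.0, 69), (1.1, 71)]
side [(-0.4, 96), (-0.3, 96), (-0.2, 96), (-0.1, 96), (-0.0, 96), (0.1, 96), (0.2, 96), (0.3, 96), (0.4, 96), (0.5, 96), (0.6, 96), (0.7, 96), (0.8, 96), (0.9, 96), (1.0, 96), (1.1, 96)]
top0.png mouse 171 70.4
top0.png tin 17 7.9
top0.png tumbler 60 7.3
side0.png mouse 185 11.4
side0.png tin 103 5.7
side0.png tumbler 137 57.5
```

```bash
python3 - <<'E'
from h import *
for f in ('side0.png','sideB.png','sideD.png'):
    c=load(f); g=cv2.cvtColor(c['color'],cv2.COLOR_RGB2GRAY)
    n,l,st,ce=cv2.connectedComponentsWithStats((g[240:285,385:445]<65).astype(np.uint8)); i=1+np.argmax(st[1:,4])
    print(f,'mouse',st[i,4],(ce[i]+[385,240]).round(1),'bright sliver px',int((g[163:186,200:310]>185).sum()))
E
```

```text
side0.png mouse 500 [414.2 260.3] bright sliver px 150
sideB.png mouse 491 [414.3 260.3] bright sliver px 0
sideD.png mouse 492 [414.3 260.3] bright sliver px 0
```

The mouse hasn't moved, the door sliver is gone and the knob reads zero, so I'm handing in.

```bash
python3 -c "
from rig import arm
print(arm.hand_in())"
```

```text
the job is handed in; nothing more can be done
None
```

The job is handed in at about 50 s of the 210 s allowed. I opened the door, put all four red meters into bays 1–4, folded the door shut and turned the issue counter back to its zero stop, in that order.

**What went wrong on the way:**
- **Fourth meter:** the first grasp missed it and it ended up standing on its long edge. I pushed it over so it lay flat with the window up, gripped it again and inserted it. I don't know whether it had been knocked before the grasp or the fingers tipped it.
- **Forces:** they reached about 60 N when I pushed a meter home and about 47 N when opening the door. Both are under the 120 N wrist limit. These were fingertip contacts, as far as the readings show.

**Last checks:**
- **Meters:** each was pushed until it stopped against resistance of 22–60 N. In the top picture their rear edges line up along the cupboard front.
- **Door:** it was pressed against its stop with about 34 N. The gap visible at the start is gone from the side picture (150 bright pixels before, 0 after).
- **Counter:** the torque rose to about 0.6 N m at the stop. The top picture puts the bar within about 0.1 rad of zero; the same check in the side picture told nothing.
- **Mouse and mint tin:** the mouse did not move in the side picture. The tin showed almost no change in the top picture and a small one in the side picture.
- **Tumbler:** its side-picture patch changed strongly. I put that down to the arm but did not check. The top-picture patch changed little, and I never worked near it.

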